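# Find the blind bore of a stirrer's foot bearing and hold it bore-up

## Robot

A 7-joint arm with a two-finger parallel gripper is mounted at the origin on a cart in front of the work surface, level with it; the furniture and walls round the work are solid. World frame = base frame: x ahead of the robot, y to its left, z up, the work surface at z = 0. Lengths are in m, angles in degrees, forces in N, time in s.
With the tool pointing down it reaches from about 0.425 to 0.8 m from the base axis. Payload 8.3 kg.
Tool frame: the origin (TCP) lies at the very end of the fingers, on their centre line; the grasp point (between the pads) lies 19 mm behind it; z points along the fingers, y is the line along which they close (so a half turn about z gives the same grasp; the last joint's range is limited). The gripper opens to 85 mm and grips with 20 to 120 N. Pads are 22 mm wide; open, the fingers measure 114 mm over their backs; the gripper's body (76 mm by 85 mm) begins 54 mm behind the grasp point. The pads swing forward as they close: fully open they stand 13 mm farther back than shut.
Start: joints at [73.631, 21.967, 0.94, 78.501, -0.361, 79.538, -2.664], TCP at [0.138, -0.61, 0.231] pointing down, gripper open.
Joint ranges: [-169.22, 169.22], [-14.56, 117.87], [-87.37, 89.26], [10.42, 133.3], [-82.24, 262.24], [0.94, 117.77], [-172.7, 172.7]. Speed limits (degrees/s): [136.94, 136.94, 172.46, 172.46, 180, 180, 180].

## Interface

Orientations are given as [roll, pitch, yaw] about the fixed x, y, z axes, in that order (R = Rz(yaw) Ry(pitch) Rx(roll)).
In Python, from bench import arm gives the robot as it stands.
- The arm moves only by the shell command python3 -m jog 'ROWS'. ROWS is JSON, a list of rows, each an object of numbers: "tx", "ty", "tz": the shift along the tool's x, y, z in cm; "rx", "ry", "rz": the turn, a rotation vector about the tool's x, y, z in rad; "claw": the opening, from -1 (shut) to 1 (fully open). In form: [{"tx": .., "ty": .., "tz": .., "rx": .., "ry": .., "rz": .., "claw": ..}, ...]. A call has 1 to 20 rows; each row shifts and turns the commanded pose from where the row before left it, along the tool's axes as they then stand; what a row does not reach is not made up. A row lasts 1/8 s, in which the tool goes at most 62.5 mm and 10.7 degrees, less where a joint would pass 70% of its speed; a pose out of reach is approached as far as the arm can. A call with a gripper value outside its range is refused whole. The fingers move at their own pace and stop on an object; the grip force is fixed at half the most. Time passes only in rows, so rows that do not move let the fingers close. It gives the time, the measured TCP pose, the force, the opening and the grip force at its end, in the units of the state.
- arm.state(): the state, without advancing time (a new reading comes with each control period).
- arm.camera(name): name is "side" or "top" or "wrist"; returns the picture (400x640x3 uint8, blue, green, red); there is no depth.
- arm.camera_info(name): a dict with "mtx" (3x3 intrinsics, pixels), "T" (4x4, takes a point from camera to world coordinates). Camera axes: x right, y down, z forward; pixel columns grow to the right and rows downward; lengths in m; the calibration is good to about 2 mm. The wrist camera is an equidistant fisheye: a pixel r from the principal point sees the ray r / f radians off the axis. A picture is of the moment at which its call begins: read the wrist's pose just before it. camera_info takes no time and is no camera call; for the wrist camera it gives the pose at the moment of the call.
- arm.job_done(): hands the job in; it is judged then, once.
The state is a dict: "t": time; "q": joint angles; "qd": joint speeds; "effort": joint torques, N m; "tcp_pos": TCP position; "tool_rot": TCP orientation; "contact_force": force on the tool from outside, world axes, zero at the start; "moment": the same for the moment, N m; "width": finger opening in m; "grip_force": force on a finger pad.
Only numpy, scipy, OpenCV 4.12 (cv2) and the standard library are available. Lean on these libraries where they do the work, as an engineer would, in place of code of your own. Each camera call takes 0.05 s, during which the arm holds its last target. There are 200 camera calls.

## Task

Take the stirrer's foot bearing out of its carrier, find its blind bore and hold it bore-up for greasing. Swing both clamps to their open stops, lift the bush out, and try its ends on the stirrer shaft's journal until the bored end slips on; push it fully home against the shoulder to check the fit and pull it off again. Finish while still holding the bush in the gripper, bored end straight up and at least 15 cm above the bench, clear of the shaft and the carrier, with the clamps left open; do not knock over the small bottles.

Things in the scene. Friction and masses are not known exactly. Their poses are not given: they have to be found in the camera images.
- bush_center (a point): Centre of the foot-bearing bush: loose grey cylinder, 34 mm diameter, 60 mm long, 56 to 112 g, thin black O-ring near each end, lying in the carrier. Its x axis runs along the bush. One end has the blind bore, 20 mm wide, 33 mm deep; the other a mere recess, 20 mm wide, 5 mm deep. They look alike, the carrier's end plates hide them; which is bored is not told: try them on the journal.
- clamp_one (a joint): rad; swing clamp one: 0 = arm across the top of the bush, 1.4 = end stop, arm swung clear past the carrier's end. It opens anticlockwise seen from above, starts between 0 and 0.2, stays where it is left (about 0.06 N m of friction).
- clamp_two (a joint): rad; swing clamp two on the opposite corner of the carrier, same as clamp one: 0 shut, 1.4 open stop, anticlockwise from above.
- clamp_one_grip (a point): On clamp one's turning axis, at the middle of its wing grip: a black upright bar 42 mm long, 14 mm wide, 22 mm high (11 mm above and below this point), lying along this point's x axis, which turns with it. The steel arm (51 mm long, 12 wide, 8 thick) lies under the bar along +x, its top 13 mm below this point.
- clamp_two_grip (a point): The same point of clamp two.
- carrier: Fixed carrier: steel plate 134 x 94 mm (x, y), top 12 mm up, origin under its centre. The bush lies along x over the origin, its axis 47 mm up, on two white V supports (19 to 28 mm either side of the middle, which is free for fingers) between steel end plates 58 mm high, 32 to 37 mm from the middle. Clamp one turns at (48, 34) mm, clamp two at (-48, -34); their tops are 98 mm up.
- journal_tip (a point): Centre of the stirrer journal's tip face: horizontal steel shaft end, 17 mm diameter, bevelled 2.5 mm, 85 mm above the bench. +x points along the shaft to the shoulder (22 mm shaft), 30 mm in: fully home, the bored end rests on it and the bush's centre lies at this point. The fixed stand's first block, 48 mm wide, top 19 mm above the axis, begins 65 mm in; nothing under the journal.
- bottle_100: Loose bystander: small glass bottle with a blue cap, pale contents, 56 mm diameter, 103 mm high, origin under its centre.
- bottle_dark: Loose bystander: the same bottle with darker contents, 56 mm diameter, 103 mm high, origin under its centre.
Not all that is in view belongs to the job. What is shaped like the part that bears bush_center but yellow is not meant.

How it is judged (in metres and radians):
On the way, in this order (a step that is already met when the one before it is completed fails the run):
1. both swing clamps turned to their open stops (value of joint each of clamp_one, clamp_two above 1.3 rad), for 0.1 s.
2. the bush pushed home on the journal, bored end against the shoulder (distance between bush_center and journal_tip below 0.006 m and angle between the x axis of bush_center and the x axis of journal_tip, either way round below 0.15 rad), for 0.1 s.
At the end, for the whole second after the job is handed in: The gripper holds the bush still, its bored end up within 28 degrees of straight up, its centre at least 0.15 m above the bench, off the journal (over 0.05 m from its tip), touching neither stand nor carrier, and both clamps are still open (over 1.2 rad) (height (world z) of bush_center above 0.15 m and angle between bush_center's own x axis and vertical below 0.5 rad and linear speed of bush below 0.05 m/s and contact force between bush and the fingers above 1 N and distance between bush_center and journal_tip above 0.05 m and value of joint each of clamp_one, clamp_two above 1.2 rad and contact force between bush and stirrer below 0.5 N and contact force between bush and carrier below 0.5 N); the arm keeps its last pose, push and grip.
It fails at once if a small bottle is knocked over (angle between any of bottle_100, bottle_dark's own z axis and vertical above 0.5 rad).
It also fails if it takes over 72 s, if anything falls off the work surface, if the arm or the gripper's body presses on something with over 40 N, if the wrist force passes 120 N, or if a joint passes its speed limit or range.

## Working session

There is one attempt and no reset: what is moved stays moved. The work goes in short steps, Python scripts to look and compute and a shell command to move; the robot and the scene stay as the last step left them, time stands still between calls to the robot, and variables do not carry over. Pictures are saved under pics/ and viewed, at most 10 in all, crops included, and the job is handed in when it is done.

```bash
ls; mkdir -p pics; python3 - <<'E'
from bench import arm
import cv2, numpy as np
s=arm.state(); print(s)
for n in ["side","top","wrist"]:
    i=arm.camera_info(n); print(n,np.round(i["mtx"],1).tolist(),np.round(i["T"],4).tolist())
    cv2.imwrite(f"pics/{n}0.png",arm.camera(n))
E
```

```text
pics
{'t': 0.0, 'q': array([73.63251993, 22.01809092,  0.9362533 , 78.56364295, -0.36024964,
       79.53765251, -2.66604567]), 'qd': array([-0.05749705,  0.0431231 , -0.04038562, -0.02861052,  0.02373469,
       -0.09919323, -0.09044761]), 'effort': array([ 7.65172808e-04, -6.27593708e+01,  8.45000278e-01, -3.71812534e+01,
        1.66412804e-02,  1.44182050e-02,  2.05221448e-05]), 'tcp_pos': array([ 0.13801423, -0.60903842,  0.23022928]), 'tool_rot': array([-1.79883453e+02,  2.28445540e-03,  1.27673222e+01]), 'contact_force': array([ 0.40579669, -0.68211226,  0.56497607]), 'moment': array([ 0.08569156, -0.00338326,  0.00522133]), 'grip_force': 0.0, 'width': 0.08521919669089527}
side [[432.1, 0.0, 315.7], [0.0, 432.1, 197.5], [0.0, 0.0, 1.0]] [[0.9336, -0.3038, 0.1898, 0.4022], [-0.3582, -0.788, 0.5007, -0.4453], [-0.0025, -0.5355, -0.8445, 0.9037], [0.0, 0.0, 0.0, 1.0]]
top [[416.8, 0.0, 317.4], [0.0, 416.8, 200.6], [0.0, 0.0, 1.0]] [[-0.047, -0.9756, 0.2144, 0.3756], [-0.9989, 0.0468, -0.0061, 0.0514], [-0.0041, -0.2145, -0.9767, 1.1403], [0.0, 0.0, 0.0, 1.0]]
wrist [[309.7, 0.0, 325.0], [0.0, 309.7, 198.5], [0.0, 0.0, 1.0]] [[0.2211, -0.923, -0.315, 0.2198], [-0.9753, -0.2101, -0.0689, -0.59], [-0.0025, 0.3224, -0.9466, 0.3719], [0.0, 0.0, 0.0, 1.0]]
```

View pics/top0.png

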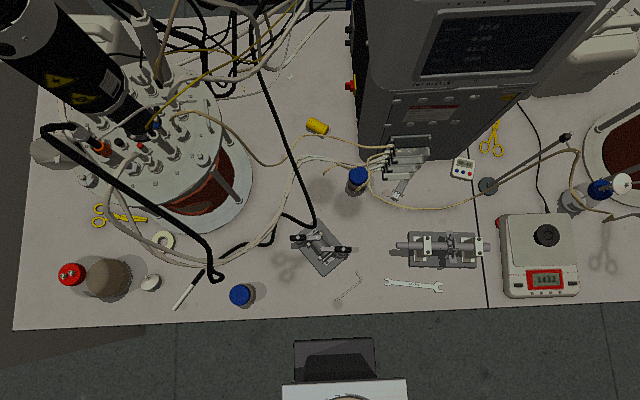

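View pics/side0.png

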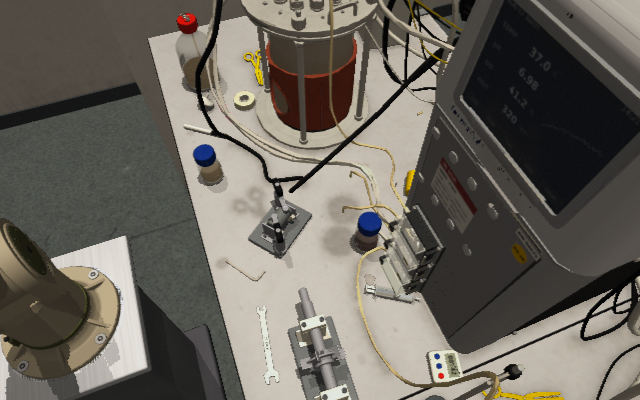

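The top view shows the carrier at about (320,248), with clamp grips near (300,239) and (341,249). The stirrer stand is at about (440,250), with the journal tip near (397,245) pointing image-left (+y). Bottles are at (357,180) and (240,294). I'll enlarge both views.

```bash
python3 - <<'E'
import cv2,numpy as np
t=cv2.imread("pics/top0.png");s=cv2.imread("pics/side0.png")
a=cv2.resize(t[215:285,275:475],None,fx=4,fy=4,interpolation=cv2.INTER_CUBIC)
b=cv2.resize(s[170:265,225:335],None,fx=3.4,fy=3.4,interpolation=cv2.INTER_CUBIC)[:320]
c=cv2.resize(s[275:355,270:380],None,fx=4,fy=4,interpolation=cv2.INTER_CUBIC)[:320]
bc=np.hstack([b,c]);bc=np.pad(bc,((0,0),(0,max(0,800-bc.shape[1])),(0,0)))[:,:800]
o=np.vstack([a,bc]);o=cv2.convertScaleAbs(o,alpha=1.6,beta=15);print(o.shape,b.shape);cv2.imwrite("pics/z1.png",o)
E
```

```text
(600, 800, 3) (320, 374, 3)
```

View pics/z1.png

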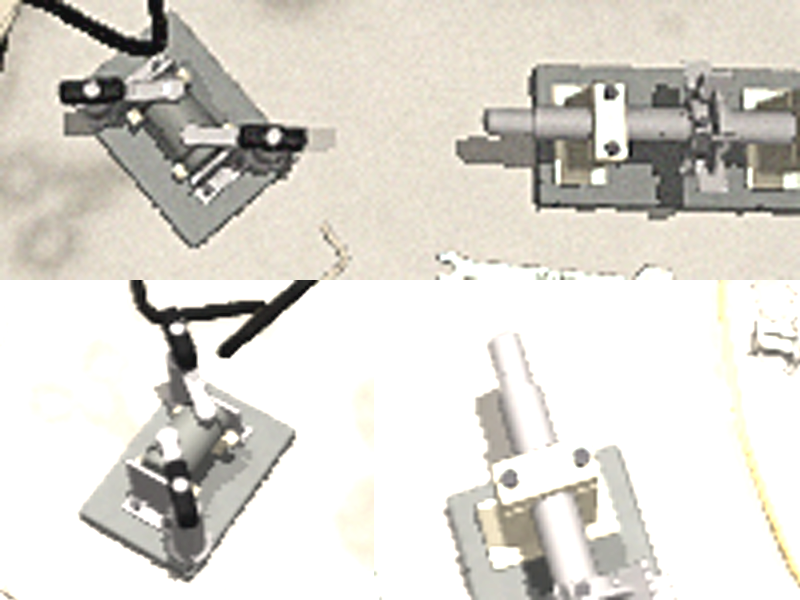

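```bash
cat > h.py <<'E'
from bench import arm
import cv2, numpy as np
I={n:arm.camera_info(n) for n in("top","side")}
def ray(n,u,v):
    i=I[n];T=np.array(i["T"]);d=np.linalg.inv(i["mtx"])@[u,v,1];d=T[:3,:3]@d;return T[:3,3],d/np.linalg.norm(d)
def atz(n,u,v,z):
    c,d=ray(n,u,v);return c+d*(z-c[2])/d[2]
def tri(a,b):
    c1,d1=ray("top",*a);c2,d2=ray("side",*b)
    s=np.linalg.lstsq(np.c_[d1,-d2],c2-c1,rcond=None)[0];p,q=c1+s[0]*d1,c2+s[1]*d2
    return (p+q)/2,np.linalg.norm(p-q)
def proj(n,p):
    i=I[n];T=np.array(i["T"]);c=T[:3,:3].T@(np.asarray(p)-T[:3,3]);u=np.array(i["mtx"])@(c/c[2]);return u[:2]
E
python3 - <<'E'
from h import *
np.set_printoptions(precision=4,suppress=True)
tp=lambda x,y:(275+x/4,215+y/4)
s1=lambda x,y:(225+x/3.4,170+(y-280)/3.4)
s2=lambda x,y:(270+(x-374)/4,275+(y-280)/4)
for n,a,b in[("gA",tp(92,88),s1(177,328)),("gB",tp(273,135),s1(180,485)),("tip",tp(487,121),s2(507,341)),("sho",tp(536,121),s2(520,390))]:
    print(n,*tri(a,b))
for n,p in[("bot",(195,246)),("top",(172,12)),("right",(298,160))]: print(n,atz("top",*tp(*p),.012))
for n,p in[("nearleft",(80,515)),("bot",(188,580)),("right",(295,432))]: print("side",n,atz("side",*s1(*p),.012))
print("A98",atz("top",*tp(92,88),.1),"B",atz("top",*tp(273,135),.1))
for z in(.085,):print("tip",atz("top",*tp(485,121),z),atz("top",*tp(536,122),z),atz("top",*tp(690,124),z))
print("bottles",atz("top",357,176,.103),atz("top",239,293,.103))
E
```

```text
gA [0.5143 0.0981 0.0964] 0.0016801387891126755
gB [ 0.4793 -0.0139  0.0952] 0.001384116842966909
tip [ 0.4844 -0.1514  0.079 ] 0.003527489119912919
sho [ 0.4814 -0.1804  0.0888] 0.0023663223685928816
bot [0.4156 0.0373 0.012 ]
top [0.5743 0.0451 0.012 ]
right [ 0.4693 -0.0349  0.012 ]
side nearleft [0.4176 0.0331 0.012 ]
side bot [ 0.4707 -0.0387  0.012 ]
side right [0.5765 0.0415 0.012 ]
A98 [0.5129 0.098  0.1   ] B [ 0.4782 -0.0136  0.1   ]
tip [ 0.4821 -0.149   0.085 ] [ 0.48   -0.1811  0.085 ] [ 0.4741 -0.2782  0.085 ]
bottles [ 0.6633 -0.0601  0.103 ] [0.3827 0.2463 0.103 ]
```

Triangulation is consistent. The two grips are 117 mm apart (118 expected), and the carrier centre is about (0.496, 0.041) with yaw about 37°. The journal tip is about (0.482, -0.150), with the shaft along -y. Starting to move: go over the carrier at height.

```bash
cat >> h.py <<'E'
from scipy.spatial.transform import Rotation as Ro
def to(pos=None,rpy=None):
    """shift (cm) in current tool axes, then rotvec (rad) in tool axes"""
    s=arm.state();R=Ro.from_euler("xyz",s["tool_rot"],degrees=True)
    if pos is not None: print("shift cm",np.round(R.inv().apply(np.array(pos)-s["tcp_pos"])*100,2))
    if rpy is not None: print("rotvec",np.round((R.inv()*Ro.from_euler("xyz",rpy,degrees=True)).as_rotvec(),3))
def wray(i,u,v):
    m=i["mtx"];x,y=(u-m[0][2])/m[0][0],(v-m[1][2])/m[1][1];r=np.hypot(x,y)
    d=np.array([np.sin(r)*x/r,np.sin(r)*y/r,np.cos(r)]);T=np.array(i["T"]);return T[:3,3],T[:3,:3]@d
def watz(i,u,v,z):
    c,d=wray(i,u,v);return c+d*(z-c[2])/d[2]
def wproj(i,p):
    T=np.array(i["T"]);c=T[:3,:3].T@(np.asarray(p)-T[:3,3]);a=np.arctan2(np.hypot(*c[:2]),c[2]);h=np.hypot(*c[:2]);m=i["mtx"]
    return np.array([m[0][2]+m[0][0]*a*c[0]/h,m[1][2]+m[1][1]*a*c[1]/h])
E
python3 -m jog '[{"tx":4.3,"ty":-2.35,"tz":-0.4},{"tx":4.3,"ty":-2.35,"tz":-0.4},{"tx":4.3,"ty":-2.35,"tz":-0.4},{"tx":4.3,"ty":-2.35,"tz":-0.4},{"tx":4.3,"ty":-2.35,"tz":-0.4},{"tx":4.3,"ty":-2.35,"tz":-0.4},{"tx":4.3,"ty":-2.35,"tz":-0.4},{"tx":4.3,"ty":-2.35,"tz":-0.4},{"tx":1.4,"ty":-4.8},{"tx":1.4,"ty":-4.8},{"tx":1.4,"ty":-4.8},{"tx":1.4,"ty":-4.8},{"tx":1.4,"ty":-4.8},{"tx":1.4,"ty":-4.8},{"tx":1.4,"ty":-4.8},{}]'
python3 - <<'E'
from h import *
np.set_printoptions(precision=4,suppress=True)
s=arm.state();print(s["t"],s["q"],s["tcp_pos"],s["tool_rot"])
i=arm.camera_info("wrist");im=arm.camera("wrist");cv2.imwrite("pics/w1.png",im)
np.save("w1.npy",i,allow_pickle=True)
for p in[(.514,.098,.098),(.479,-.014,.098),(.483,-.150,.085),(.496,.041,.047)]:print(wproj(i,p))
E
```

```text
0.15 [73.6322 22.0065  0.9388 78.5452 -0.3599 79.5392 -2.6631] [ 0.138  -0.6092  0.2305] [-179.912     0.002    12.7684]
[-13.017  -83.0891]
[  8.3124 -83.3759]
[  61.9641 -105.3747]
[ 15.7568 -76.4088]invalid input at $[0]: expected keys tx, ty, tz, rx, ry, rz, claw
```

View pics/w1.png

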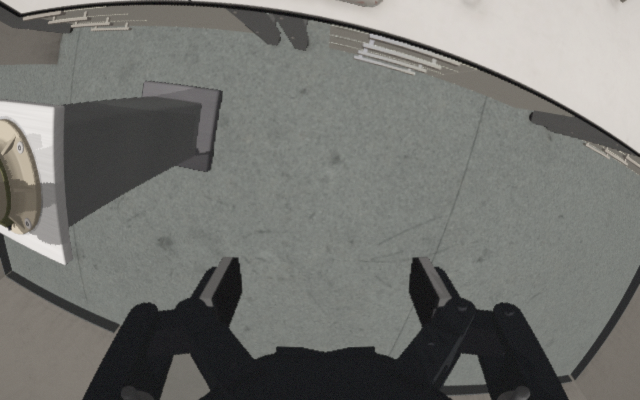

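The move was refused because every key is needed in each row. The picture shows only floor, with the fingers at the bottom. Retrying.

```bash

python3 -m jog '[{"tx":4.3,"ty":-2.35,"tz":-0.4,"rx":0,"ry":0,"rz":0,"claw":1},{"tx":4.3,"ty":-2.35,"tz":-0.4,"rx":0,"ry":0,"rz":0,"claw":1},{"tx":4.3,"ty":-2.35,"tz":-0.4,"rx":0,"ry":0,"rz":0,"claw":1},{"tx":4.3,"ty":-2.35,"tz":-0.4,"rx":0,"ry":0,"rz":0,"claw":1},{"tx":4.3,"ty":-2.35,"tz":-0.4,"rx":0,"ry":0,"rz":0,"claw":1},{"tx":4.3,"ty":-2.35,"tz":-0.4,"rx":0,"ry":0,"rz":0,"claw":1},{"tx":4.3,"ty":-2.35,"tz":-0.4,"rx":0,"ry":0,"rz":0,"claw":1},{"tx":4.3,"ty":-2.35,"tz":-0.4,"rx":0,"ry":0,"rz":0,"claw":1},{"tx":1.4,"ty":-4.8,"tz":0,"rx":0,"ry":0,"rz":0,"claw":1},{"tx":1.4,"ty":-4.8,"tz":0,"rx":0,"ry":0,"rz":0,"claw":1},{"tx":1.4,"ty":-4.8,"tz":0,"rx":0,"ry":0,"rz":0,"claw":1},{"tx":1.4,"ty":-4.8,"tz":0,"rx":0,"ry":0,"rz":0,"claw":1},{"tx":1.4,"ty":-4.8,"tz":0,"rx":0,"ry":0,"rz":0,"claw":1},{"tx":0,"ty":0,"tz":0,"rx":0,"ry":0,"rz":0,"claw":1}]'
python3 - <<'E'
from h import *
np.set_printoptions(precision=4,suppress=True)
s=arm.state();print(s["t"],s["q"],s["tcp_pos"],s["tool_rot"])
i=arm.camera_info("wrist");im=arm.camera("wrist");cv2.imwrite("pics/w2.png",im)
np.save("w2.npy",i,allow_pickle=True)
for p in[(.514,.098,.098),(.479,-.014,.098),(.483,-.150,.085),(.496,.041,.047)]:print(wproj(i,p))
E
```

```text
t: 1.95
tcp_pos: [0.4477, -0.0961, 0.2637]
tool_rot: [-180.0, -0.1, 13.2]
contact_force: [-0.0, -1.4, -0.3]
width: 0.0855
grip_force: 0.0
1.95 [ 31.7881   1.3872 -23.9049  99.2312   0.5435  79.4525 -69.0072] [ 0.4477 -0.0961  0.2637] [-179.9916   -0.0553   13.2023]
[162.7132  83.4303]
[253.8576 133.0593]
[382.9647 156.6776]
[222.2835 105.4201]
```

View pics/w2.png

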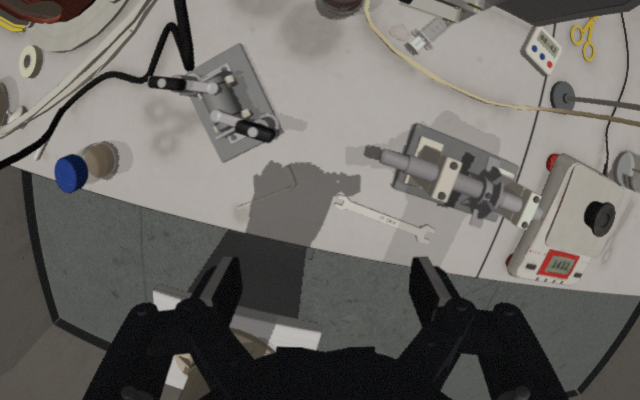

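```bash
python3 - <<'E'
from h import *
np.set_printoptions(precision=4,suppress=True)
i=np.load("w2.npy",allow_pickle=True).item()
def t2(a,b):
    c1,d1=ray("top",*a);c2,d2=wray(i,*b);s=np.linalg.lstsq(np.c_[d1,-d2],c2-c1,rcond=None)[0]
    p,q=c1+s[0]*d1,c2+s[1]*d2;return (p+q)/2,np.linalg.norm(p-q)
print("hose",t2((314,228),(190,68)),t2((283,215),(170,25)),t2((307,226),(170,25)))
print("hose side",tri((314,226),(291,191)),tri((307,226),(269,180)))
print("tip w",watz(i,368,151,.085),t2((396.5,245.3),(368,151)))
print("axis w",[watz(i,*p,.085) for p in[(391,159),(443,180)]])
print("A",watz(i,166,83,.1),"B",watz(i,257,130,.1))
for p in[(.483,-.15,.085),(.48,-.181,.085)]:print(proj("top",p),proj("side",p))
E
```

```text
hose (array([0.5322, 0.0572, 0.1201]), np.float64(0.003021830602013306)) (array([0.5855, 0.1392, 0.0361]), np.float64(0.005248730470958629)) (array([0.5514, 0.0732, 0.1467]), np.float64(0.03763276175113874))
hose side (array([0.5356, 0.0566, 0.1165]), np.float64(0.0012967224578137185)) (array([0.5115, 0.0719, 0.1633]), np.float64(0.0360874790873278))
tip w [ 0.485  -0.1328  0.085 ] (array([ 0.4831, -0.1427,  0.0767]), np.float64(0.01671237963912218))
axis w [array([ 0.4827, -0.1592,  0.085 ]), array([ 0.475, -0.225,  0.085])]
A [0.515  0.0928 0.1   ] B [ 0.483 -0.017  0.1  ]
[396.616  244.8863] [301.4025 289.1141]
[408.9441 245.4884] [305.4068 303.9289]
```

The wrist view confirms the grips at (166,84) and (257,131), within 4 mm of my estimate. A black hose passes near clamp A, so I'll check it closely along with the journal tip.

```bash
python3 - <<'E'
import cv2,numpy as np
w=cv2.imread("pics/w2.png");s=cv2.imread("pics/side0.png");t=cv2.imread("pics/top0.png")
z=lambda im,x,y,ww,hh,W,H:cv2.resize(im[y:y+hh,x:x+ww],(W,H),interpolation=cv2.INTER_CUBIC)
o=np.vstack([np.hstack([z(w,120,0,160,120,400,300),z(s,200,100,160,120,400,300)]),np.hstack([z(t,230,150,160,120,400,300),z(w,340,120,133,100,400,300)])])
cv2.imwrite("pics/z2.png",cv2.convertScaleAbs(o,alpha=1.4,beta=25))
E
```

```text
(no output)
```

View pics/z2.png

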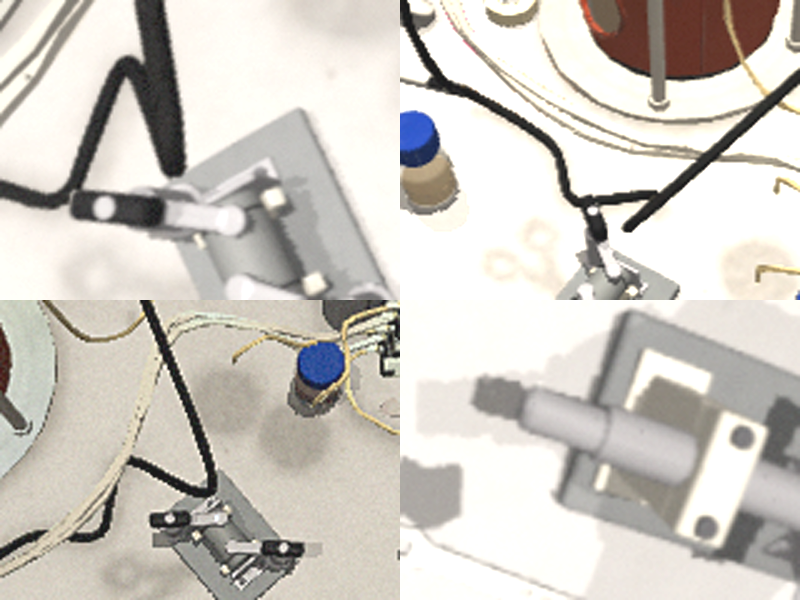

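```bash
python3 - <<'E'
from h import *
np.set_printoptions(precision=4,suppress=True)
i=np.load("w2.npy",allow_pickle=True).item()
print(tri((314,226),(304,178)),tri((282,214),(272,180)),tri((272,240),(258,152)))
for n,f in(("top",lambda p:proj("top",p)),("w",lambda p:wproj(i,p))):
    print(n,[f(p) for p in[(.534,.057,.118),(.585,.139,.01)]])
# second hose points: top (295,180)?; match wrist/side by epipolar: sample heights
for z in(.1,.2,.3,.4,.5):
    p=atz("top",296,186,z);print(z,p,proj("side",p),wproj(i,p))
E
```

```text
(array([0.5481, 0.0548, 0.152 ]), np.float64(0.03442506004714103)) (array([0.5441, 0.1346, 0.0763]), np.float64(0.06693097081268798)) (array([0.4984, 0.1577, 0.1521]), np.float64(0.006883186185973794))
top [array([313.8543, 226.8239]), array([283.7766, 215.9202])]
w [array([191.5675,  67.8604]), array([178.5866,  30.6719])]
0.1 [0.6451 0.0982 0.1   ] [330.4707 166.4402] [188.9591 -32.28  ]
0.2 [0.6192 0.0937 0.2   ] [321.0692 143.1847] [136.1811 -43.824 ]
0.3 [0.5933 0.0892 0.3   ] [309.5508 114.6924] [ 37.4004 -54.4757]
0.4 [0.5673 0.0847 0.4   ] [295.1094  78.9701] [-144.1022  -28.9253]
0.5 [0.5414 0.0802 0.5   ] [276.471   32.8659] [-346.748  132.239]
```

The hose is real geometry near (0.534, 0.057), about 12 cm up, so I will keep the claw half closed near it. The journal estimate holds. Next: move over clamp A and line the tool up with its wing grip.

```bash

python3 -m jog '[{"tx":2.2,"ty":-3.45,"tz":0,"rx":0,"ry":0,"rz":0,"claw":0},{"tx":2.2,"ty":-3.45,"tz":0,"rx":0,"ry":0,"rz":0,"claw":0},{"tx":2.2,"ty":-3.45,"tz":0,"rx":0,"ry":0,"rz":0,"claw":0},{"tx":2.2,"ty":-3.45,"tz":0,"rx":0,"ry":0,"rz":0,"claw":0},{"tx":2.2,"ty":-3.45,"tz":0,"rx":0,"ry":0,"rz":0,"claw":0},{"tx":0,"ty":0,"tz":0,"rx":0,"ry":0,"rz":-0.164,"claw":0},{"tx":0,"ty":0,"tz":0,"rx":0,"ry":0,"rz":-0.164,"claw":0},{"tx":0,"ty":0,"tz":0,"rx":0,"ry":0,"rz":-0.164,"claw":0},{"tx":0,"ty":0,"tz":0,"rx":0,"ry":0,"rz":-0.164,"claw":0},{"tx":0,"ty":0,"tz":0,"rx":0,"ry":0,"rz":-0.164,"claw":0},{"tx":0,"ty":0,"tz":0,"rx":0,"ry":0,"rz":-0.164,"claw":0},{"tx":0,"ty":0,"tz":0,"rx":0,"ry":0,"rz":-0.164,"claw":0},{"tx":0,"ty":0,"tz":0,"rx":0,"ry":0,"rz":-0.164,"claw":0},{"tx":0,"ty":0,"tz":1.5,"rx":0,"ry":0,"rz":0,"claw":0},{"tx":0,"ty":0,"tz":1.5,"rx":0,"ry":0,"rz":0,"claw":0},{"tx":0,"ty":0,"tz":0,"rx":0,"ry":0,"rz":0,"claw":0}]'
python3 - <<'E'
from h import *
np.set_printoptions(precision=4,suppress=True)
s=arm.state();print(s["t"],s["q"],s["tcp_pos"],s["tool_rot"])
i=arm.camera_info("wrist");im=arm.camera("wrist");cv2.imwrite("pics/w3.png",im)
np.save("w3.npy",i,allow_pickle=True)
for p in[(.5146,.0961,.098),(.4794,-.0161,.098),(.497,.040,.047),(.534,.057,.118),s["tcp_pos"]]:print(wproj(i,p))
to((.5146,.0961,.2),(180,0,88))
E
```

```text
t: 4.0
tcp_pos: [0.5155, 0.0912, 0.2312]
tool_rot: [-179.8, 0.0, 87.8]
contact_force: [-0.4, -0.7, -0.1]
width: 0.0427
grip_force: 0.0
4.0 [ 22.7608  13.733  -42.6747  92.7149   9.4426  77.4643 -23.395 ] [0.5155 0.0912 0.2312] [-179.8013    0.0296   87.7912]
[323.6589 183.9359]
[295.0828 286.0899]
[310.55   219.4073]
[346.6236 230.8729]
[323.753  263.1033]
shift cm [ 0.45 -0.15  3.23]
rotvec [-0.002  0.    -0.003]
```

View pics/w3.png

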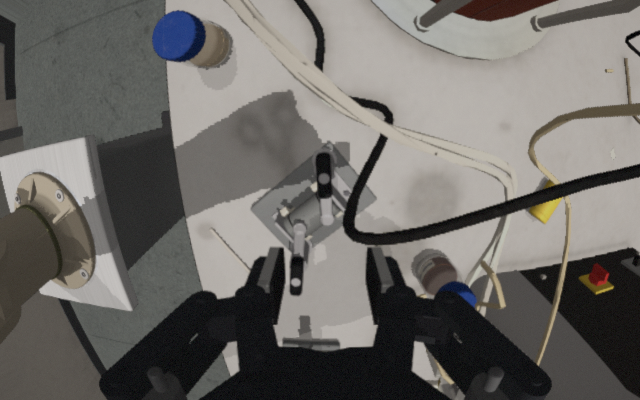

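The bar of clamp A spans (323,150)–(323,197), centred between the fingers. Clamp B is at (297,275), and the hose bend at (350,232) is as predicted. Lowering onto grip A.

```bash

python3 -m jog '[{"tx":0.6,"ty":-0.1,"tz":2.5,"rx":0,"ry":0,"rz":0,"claw":0},{"tx":0,"ty":0,"tz":2.5,"rx":0,"ry":0,"rz":0,"claw":0},{"tx":0,"ty":0,"tz":2.5,"rx":0,"ry":0,"rz":0,"claw":0},{"tx":0,"ty":0,"tz":2.5,"rx":0,"ry":0,"rz":0,"claw":0},{"tx":0,"ty":0,"tz":2,"rx":0,"ry":0,"rz":0,"claw":0},{"tx":0,"ty":0,"tz":1,"rx":0,"ry":0,"rz":0,"claw":0},{"tx":0,"ty":0,"tz":1,"rx":0,"ry":0,"rz":0,"claw":0},{"tx":0,"ty":0,"tz":0.8,"rx":0,"ry":0,"rz":0,"claw":0},{"tx":0,"ty":0,"tz":0,"rx":0,"ry":0,"rz":0,"claw":-0.5},{"tx":0,"ty":0,"tz":0,"rx":0,"ry":0,"rz":0,"claw":-1},{"tx":0,"ty":0,"tz":0,"rx":0,"ry":0,"rz":0,"claw":-1},{"tx":0,"ty":0,"tz":0,"rx":0,"ry":0,"rz":0,"claw":-1},{"tx":0,"ty":0,"tz":0,"rx":0,"ry":0,"rz":0,"claw":-1}]'
python3 - <<'E'
from h import *
np.set_printoptions(precision=4,suppress=True)
s=arm.state();print(s)
i=arm.camera_info("wrist");im=arm.camera("wrist");cv2.imwrite("pics/w4.png",im)
E
```

```text
t: 5.68
tcp_pos: [0.5141, 0.0984, 0.0857]
tool_rot: [-179.8, 0.0, 88.0]
contact_force: [-8.6, 0.2, 5.9]
width: 0.0121
grip_force: 59.3
{'t': 5.675, 'q': array([ 19.418 ,  21.8008, -40.7459, 103.5442,  16.1102,  60.7516,
       -29.3191]), 'qd': array([ 0.0509,  0.0202,  0.1414, -0.0679,  0.0237, -0.0201, -0.0223]), 'effort': array([  0.7817, -47.1847,  -7.0658, -34.0778,   1.1611,  -2.7496,
        -0.0464]), 'tcp_pos': array([0.5141, 0.0984, 0.0857]), 'tool_rot': array([-179.8438,    0.0422,   87.9925]), 'contact_force': array([-8.6356,  0.1546,  5.9196]), 'moment': array([-0.0674,  1.9397,  0.0379]), 'grip_force': 59.259138107299805, 'width': 0.012112432962692427}
```

Gripped (12 mm opening, 59 N). Swinging clamp A open.

```bash

python3 -m jog '[{"tx":0,"ty":-0.1,"tz":0,"rx":0,"ry":0,"rz":-0.12,"claw":-1},{"tx":0,"ty":0,"tz":0,"rx":0,"ry":0,"rz":-0.12,"claw":-1},{"tx":0,"ty":0,"tz":0,"rx":0,"ry":0,"rz":-0.12,"claw":-1},{"tx":0,"ty":0,"tz":0,"rx":0,"ry":0,"rz":-0.12,"claw":-1},{"tx":0,"ty":0,"tz":0,"rx":0,"ry":0,"rz":-0.12,"claw":-1},{"tx":0,"ty":0,"tz":0,"rx":0,"ry":0,"rz":-0.12,"claw":-1},{"tx":0,"ty":0,"tz":0,"rx":0,"ry":0,"rz":-0.12,"claw":-1},{"tx":0,"ty":0,"tz":0,"rx":0,"ry":0,"rz":-0.12,"claw":-1},{"tx":0,"ty":0,"tz":0,"rx":0,"ry":0,"rz":-0.12,"claw":-1},{"tx":0,"ty":0,"tz":0,"rx":0,"ry":0,"rz":-0.12,"claw":-1},{"tx":0,"ty":0,"tz":0,"rx":0,"ry":0,"rz":0,"claw":-1}]'
python3 -c "
from h import *
s=arm.state();print(s['tool_rot'],s['contact_force'],s['moment'],s['q'])"
```

```text
t: 7.1
tcp_pos: [0.5155, 0.0994, 0.0858]
tool_rot: [179.8, 0.1, 156.8]
contact_force: [2.1, 5.0, -5.1]
width: 0.0118
grip_force: 58.6
[1.79822882e+02 5.19412342e-02 1.56838922e+02] [ 2.143454    5.04093655 -5.05230167] [ 0.98731051 -0.78672175  0.02155777] [ 29.48915856  26.2818747  -54.40214767 103.21202107  23.79930606
  62.70406067  33.56059647]
```

```bash

python3 -m jog '[{"tx":0,"ty":0,"tz":0,"rx":0,"ry":0,"rz":-0.06,"claw":-1},{"tx":0,"ty":0,"tz":0,"rx":0,"ry":0,"rz":-0.06,"claw":-1},{"tx":0,"ty":0,"tz":0,"rx":0,"ry":0,"rz":0,"claw":-1}]'
python3 -c "
from h import *
s=arm.state();print(s['tool_rot'],s['contact_force'],s['moment'])"
python3 -m jog '[{"tx":0,"ty":0,"tz":0,"rx":0,"ry":0,"rz":-0.05,"claw":-1},{"tx":0,"ty":0,"tz":0,"rx":0,"ry":0,"rz":-0.05,"claw":-1},{"tx":0,"ty":0,"tz":0,"rx":0,"ry":0,"rz":0,"claw":-1}]'
python3 -c "
from h import *
s=arm.state();print(s['tool_rot'],s['contact_force'],s['moment'])"
```

```text
t: 7.48
tcp_pos: [0.5156, 0.0995, 0.0859]
tool_rot: [179.8, 0.1, 163.6]
contact_force: [4.2, 6.3, -5.7]
width: 0.0121
grip_force: 58.8
[1.79803874e+02 7.34397980e-02 1.63611061e+02] [ 4.2300936   6.30579749 -5.74354164] [ 1.20061923 -0.82975743 -0.48918855]
t: 7.85
tcp_pos: [0.5156, 0.0995, 0.0859]
tool_rot: [179.8, 0.1, 169.2]
contact_force: [3.4, 7.7, -5.8]
width: 0.0122
grip_force: 76.2
[1.79774373e+02 6.40145077e-02 1.69185443e+02] [ 3.39292628  7.65787407 -5.76671306] [ 1.39954323 -0.65318529 -1.90793054]
```

Clamp A hit its stop at about 163° (moment rises to 1.9 N m). Release, lift, and go to clamp B.

```bash

python3 -m jog '[{"tx":0,"ty":0,"tz":0,"rx":0,"ry":0,"rz":0.08,"claw":-0.7},{"tx":0,"ty":0,"tz":0,"rx":0,"ry":0,"rz":0,"claw":-0.2},{"tx":0,"ty":0,"tz":0,"rx":0,"ry":0,"rz":0,"claw":-0.1},{"tx":0,"ty":0,"tz":-2,"rx":0,"ry":0,"rz":0,"claw":-0.1},{"tx":0,"ty":0,"tz":-4,"rx":0,"ry":0,"rz":0,"claw":-0.1},{"tx":0,"ty":0,"tz":-4,"rx":0,"ry":0,"rz":0,"claw":-0.1},{"tx":0,"ty":0,"tz":0,"rx":0,"ry":0,"rz":0.153,"claw":-0.1},{"tx":0,"ty":0,"tz":0,"rx":0,"ry":0,"rz":0.153,"claw":-0.1},{"tx":0,"ty":0,"tz":0,"rx":0,"ry":0,"rz":0.153,"claw":-0.1},{"tx":0,"ty":0,"tz":0,"rx":0,"ry":0,"rz":0.153,"claw":-0.1},{"tx":0,"ty":0,"tz":0,"rx":0,"ry":0,"rz":0.153,"claw":-0.1},{"tx":0,"ty":0,"tz":0,"rx":0,"ry":0,"rz":0.153,"claw":-0.1},{"tx":0,"ty":0,"tz":0,"rx":0,"ry":0,"rz":0.153,"claw":-0.1},{"tx":0,"ty":0,"tz":0,"rx":0,"ry":0,"rz":0.153,"claw":-0.1},{"tx":0,"ty":0,"tz":0,"rx":0,"ry":0,"rz":0.11,"claw":-0.1},{"tx":0,"ty":0,"tz":0,"rx":0,"ry":0,"rz":0,"claw":-0.1}]'
python3 - <<'E'
from h import *
np.set_printoptions(precision=4,suppress=True)
to((.480,-.013,.2),(180,0,88))
s=arm.state();print(s["t"],s["q"],s["tcp_pos"],s["tool_rot"])
i=arm.camera_info("wrist");im=arm.camera("wrist");cv2.imwrite("pics/w5.png",im)
t=arm.camera("top")
o=np.hstack([im[100:340,220:460],t[190:310,270:390].repeat(2,0).repeat(2,1)]);cv2.imwrite("pics/z3.png",cv2.convertScaleAbs(cv2.resize(o,(800,400)),alpha=1.4,beta=20))
for p in[(.5155,.0995,.098),(.480,-.013,.098)]:print(wproj(i,p),proj("top",p))
E
```

```text
t: 9.85
tcp_pos: [0.5149, 0.0984, 0.1867]
tool_rot: [179.9, -0.0, 88.4]
contact_force: [-0.3, -0.1, 0.1]
width: 0.0387
grip_force: 0.0
shift cm [-11.23  -3.17  -1.33]
rotvec [ 0.002 -0.     0.007]
9.85 [ 24.4258  16.2804 -46.0389  96.637   12.2594  72.2044 -25.8493] [0.5149 0.0984 0.1867] [179.9129  -0.0108  88.3736]
[324.7612 204.1315] [297.3982 236.1184]
[291.0714 315.3841] [342.932  248.1137]
```

View pics/z3.png

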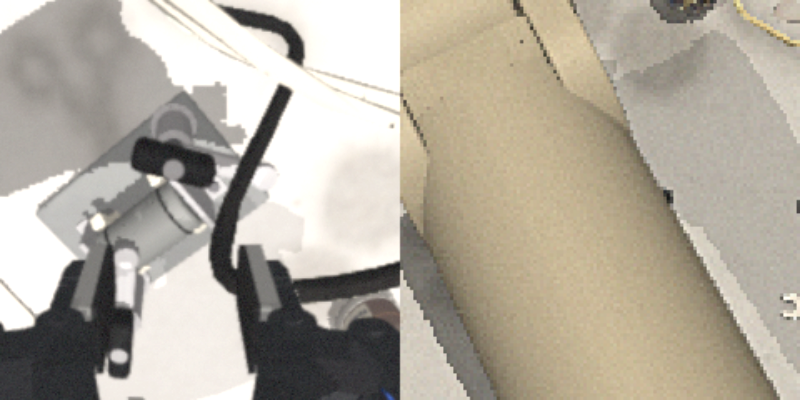

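Clamp A's bar is now turned across the view (knob at wrist (325,201)) and its arm is clear of the bush. Knob B at (293,313) is within 3 px of prediction. Moving onto B.

```bash

python3 -m jog '[{"tx":-3.75,"ty":-1.06,"tz":0,"rx":0,"ry":0,"rz":0,"claw":-0.1},{"tx":-3.75,"ty":-1.06,"tz":0,"rx":0,"ry":0,"rz":0,"claw":-0.1},{"tx":-3.75,"ty":-1.06,"tz":0,"rx":0,"ry":0,"rz":0,"claw":-0.1},{"tx":0,"ty":0,"tz":2.5,"rx":0,"ry":0,"rz":0,"claw":-0.1},{"tx":0,"ty":0,"tz":2.5,"rx":0,"ry":0,"rz":0,"claw":-0.1},{"tx":0,"ty":0,"tz":2,"rx":0,"ry":0,"rz":0,"claw":-0.1},{"tx":0,"ty":0,"tz":1.5,"rx":0,"ry":0,"rz":0,"claw":-0.1},{"tx":0,"ty":0,"tz":1.5,"rx":0,"ry":0,"rz":0,"claw":-0.1},{"tx":0,"ty":0,"tz":0,"rx":0,"ry":0,"rz":0,"claw":-0.5},{"tx":0,"ty":0,"tz":0,"rx":0,"ry":0,"rz":0,"claw":-1},{"tx":0,"ty":0,"tz":0,"rx":0,"ry":0,"rz":0,"claw":-1},{"tx":0,"ty":0,"tz":0,"rx":0,"ry":0,"rz":0,"claw":-1}]'
python3 -c "
from h import *
s=arm.state();print(s['tool_rot'],s['contact_force'],s['moment'])"
```

```text
t: 11.45
tcp_pos: [0.4792, -0.0133, 0.0854]
tool_rot: [-180.0, -0.0, 88.3]
contact_force: [-3.7, 0.9, -0.4]
width: 0.0117
grip_force: 58.7
[-1.79973648e+02 -2.56092431e-04  8.82975683e+01] [-3.69652264  0.94788427 -0.41133504] [0.28366149 0.69348734 0.02885051]
```

```bash

python3 -m jog '[{"tx":0,"ty":0,"tz":0,"rx":0,"ry":0,"rz":-0.12,"claw":-1},{"tx":0,"ty":0,"tz":0,"rx":0,"ry":0,"rz":-0.12,"claw":-1},{"tx":0,"ty":0,"tz":0,"rx":0,"ry":0,"rz":-0.12,"claw":-1},{"tx":0,"ty":0,"tz":0,"rx":0,"ry":0,"rz":-0.12,"claw":-1},{"tx":0,"ty":0,"tz":0,"rx":0,"ry":0,"rz":-0.12,"claw":-1},{"tx":0,"ty":0,"tz":0,"rx":0,"ry":0,"rz":-0.12,"claw":-1},{"tx":0,"ty":0,"tz":0,"rx":0,"ry":0,"rz":-0.12,"claw":-1},{"tx":0,"ty":0,"tz":0,"rx":0,"ry":0,"rz":-0.12,"claw":-1},{"tx":0,"ty":0,"tz":0,"rx":0,"ry":0,"rz":-0.12,"claw":-1},{"tx":0,"ty":0,"tz":0,"rx":0,"ry":0,"rz":-0.12,"claw":-1},{"tx":0,"ty":0,"tz":0,"rx":0,"ry":0,"rz":-0.06,"claw":-1},{"tx":0,"ty":0,"tz":0,"rx":0,"ry":0,"rz":0,"claw":-1}]'
python3 -c "
from h import *
s=arm.state();print(s['tool_rot'],s['contact_force'],s['moment'])"
python3 -m jog '[{"tx":0,"ty":0,"tz":0,"rx":0,"ry":0,"rz":-0.06,"claw":-1},{"tx":0,"ty":0,"tz":0,"rx":0,"ry":0,"rz":-0.06,"claw":-1},{"tx":0,"ty":0,"tz":0,"rx":0,"ry":0,"rz":0,"claw":-1}]'
python3 -c "
from h import *
s=arm.state();print(s['tool_rot'],s['contact_force'],s['moment'])"
```

```text
t: 12.95
tcp_pos: [0.4801, -0.0127, 0.0855]
tool_rot: [179.9, 0.1, 160.5]
contact_force: [1.4, 4.4, -5.5]
width: 0.0123
grip_force: 58.1
[1.79898853e+02 5.24472495e-02 1.60488210e+02] [ 1.38899198  4.42397327 -5.50297757] [ 1.08390796 -0.47107156  0.09043336]
t: 13.32
tcp_pos: [0.4801, -0.0127, 0.0855]
tool_rot: [179.9, 0.0, 167.2]
contact_force: [1.9, 5.6, -6.4]
width: 0.0122
grip_force: 67.2
[1.79878230e+02 4.95901577e-02 1.67222232e+02] [ 1.89672533  5.55126632 -6.36804588] [ 1.32471664 -0.42797162 -1.00098607]
```

Both clamps are at their stops. The pivot positions give carrier centre (0.498, 0.0435) and yaw 37.1°, with pivot spacing 117.7 mm (117.6 given). Release B, lift, and turn to yaw 217°, which keeps the wrist camera away from the hose.

```bash

python3 -m jog '[{"tx":0,"ty":0,"tz":0,"rx":0,"ry":0,"rz":0.07,"claw":-0.7},{"tx":0,"ty":0,"tz":0,"rx":0,"ry":0,"rz":0,"claw":-0.2},{"tx":0,"ty":0,"tz":0,"rx":0,"ry":0,"rz":0,"claw":-0.1},{"tx":0,"ty":0,"tz":-2,"rx":0,"ry":0,"rz":0,"claw":-0.1},{"tx":0,"ty":0,"tz":-4,"rx":0,"ry":0,"rz":0,"claw":0.2},{"tx":0,"ty":0,"tz":-4.5,"rx":0,"ry":0,"rz":0,"claw":0.2},{"tx":0,"ty":0,"tz":0,"rx":0,"ry":0,"rz":-0.155,"claw":0.2},{"tx":0,"ty":0,"tz":0,"rx":0,"ry":0,"rz":-0.155,"claw":0.2},{"tx":0,"ty":0,"tz":0,"rx":0,"ry":0,"rz":-0.155,"claw":0.2},{"tx":0,"ty":0,"tz":0,"rx":0,"ry":0,"rz":-0.155,"claw":0.2},{"tx":0,"ty":0,"tz":0,"rx":0,"ry":0,"rz":-0.155,"claw":0.2},{"tx":0,"ty":0,"tz":0,"rx":0,"ry":0,"rz":-0.155,"claw":0.2},{"tx":0,"ty":0,"tz":0,"rx":0,"ry":0,"rz":0,"claw":0.2}]'
python3 - <<'E'
from h import *
np.set_printoptions(precision=4,suppress=True)
to((.4948,.0411,.19),(180,0,217.1))
s=arm.state();print(s["q"])
E
```

```text
t: 14.95
tcp_pos: [0.4797, -0.0139, 0.1905]
tool_rot: [-180.0, 0.0, -143.4]
contact_force: [0.2, -0.2, -0.1]
width: 0.0514
grip_force: 0.0
shift cm [-4.49  3.52  0.05]
rotvec [-0.     0.    -0.009]
[ 58.1478  16.2731 -69.5418 101.9314  15.9558  72.8646 111.1396]
```

```bash

python3 -m jog '[{"tx":-2.25,"ty":1.75,"tz":0,"rx":0,"ry":0,"rz":0,"claw":0.2},{"tx":-2.25,"ty":1.75,"tz":0,"rx":0,"ry":0,"rz":-0.009,"claw":0.2},{"tx":0,"ty":0,"tz":0,"rx":0,"ry":-0.087,"rz":0,"claw":0.2},{"tx":0.22,"ty":0,"tz":2.5,"rx":0,"ry":0,"rz":0,"claw":0.2},{"tx":0.22,"ty":0,"tz":2.5,"rx":0,"ry":0,"rz":0,"claw":0.2},{"tx":0.22,"ty":0,"tz":2.5,"rx":0,"ry":0,"rz":0,"claw":0.2},{"tx":0.22,"ty":0,"tz":2.5,"rx":0,"ry":0,"rz":0,"claw":0.2},{"tx":0,"ty":0,"tz":0,"rx":0,"ry":0,"rz":0,"claw":0.2}]'
python3 - <<'E'
from h import *
np.set_printoptions(precision=4,suppress=True)
to((.4948,.0411,.036),(180,0,217.1))
s=arm.state();print(s["moment"])
i=arm.camera_info("wrist");im=arm.camera("wrist");np.save("w6.npy",i,allow_pickle=True)
c=np.array([.498,.0435]);R=Ro.from_euler("z",37.1,degrees=True).as_matrix()
o=cv2.convertScaleAbs(im,alpha=1.5,beta=20)
for l in[(30,17),(30,-17),(-30,17),(-30,-17)]:
    p=c+(R@[l[0]/1e3,l[1]/1e3,0])[:2];q=wproj(i,(*p,.047));print(l,q);cv2.circle(o,(int(q[0]),int(q[1])),2,(0,0,255),-1)
h=wproj(i,(.534,.057,.118));cv2.circle(o,(int(h[0]),int(h[1])),3,(0,255,0),-1)
cv2.imwrite("pics/w6.png",o)
E
```

```text
t: 15.95
tcp_pos: [0.4935, 0.0412, 0.0887]
tool_rot: [179.9, 4.9, -143.0]
contact_force: [0.5, 0.5, 0.5]
width: 0.0513
grip_force: 0.0
shift cm [ 0.35 -0.09  5.26]
rotvec [ 0.002  0.085 -0.002]
[-0.0799  0.0638  0.0344]
(30, 17) [347.5712 266.1113]
(30, -17) [298.9243 266.2258]
(-30, 17) [350.6463 185.8696]
(-30, -17) [294.9557 186.0373]
```

View pics/w6.png

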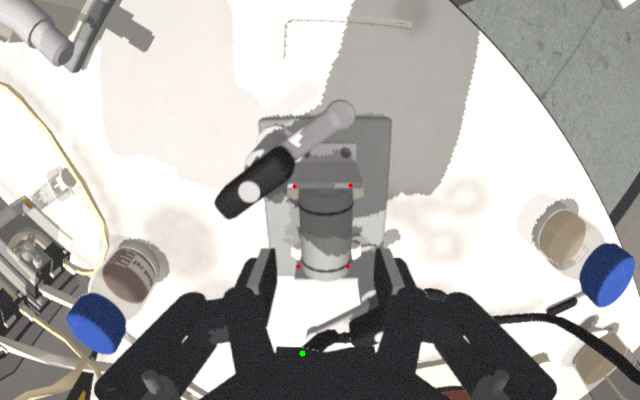

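The bush is between the fingers, (300,188)–(350,272), with O-rings at rows 211 and 267. Clamp B is open at upper left and both bottles are standing. Lowering gently.

```bash

python3 -m jog '[{"tx":0.12,"ty":0,"tz":1.0,"rx":0,"ry":0,"rz":0,"claw":0.2},{"tx":0.08,"ty":0,"tz":1.0,"rx":0,"ry":0,"rz":0,"claw":0.2},{"tx":0.08,"ty":0,"tz":1.0,"rx":0,"ry":0,"rz":0,"claw":0.2},{"tx":0,"ty":0,"tz":0,"rx":0,"ry":0,"rz":0,"claw":0.2}]'
python3 -m jog '[{"tx":0.04,"ty":0,"tz":0.6,"rx":0,"ry":0,"rz":0,"claw":0.2},{"tx":0.04,"ty":0,"tz":0.6,"rx":0,"ry":0,"rz":0,"claw":0.2},{"tx":0.04,"ty":0,"tz":0.6,"rx":0,"ry":0,"rz":0,"claw":0.2},{"tx":0,"ty":0,"tz":0.3,"rx":0,"ry":0,"rz":0,"claw":0.2},{"tx":0,"ty":0,"tz":0,"rx":0,"ry":0,"rz":0,"claw":0.2}]'
python3 -c "
from h import *
s=arm.state();print(s['tool_rot'],s['contact_force'],s['moment'])"
```

```text
t: 16.5
tcp_pos: [0.4939, 0.0413, 0.059]
tool_rot: [179.9, 4.9, -142.9]
contact_force: [-0.7, 0.5, -0.1]
width: 0.0514
grip_force: 0.0
t: 17.12
tcp_pos: [0.4949, 0.0417, 0.0386]
tool_rot: [180.0, 5.0, -142.9]
contact_force: [0.6, 0.3, 0.6]
width: 0.0513
grip_force: 0.0
[ 179.97722322    4.97433435 -142.85249731] [0.55597113 0.34533029 0.6235019 ] [-0.04510032  0.10303186 -0.00216125]
```

```bash

python3 -m jog '[{"tx":0.03,"ty":0,"tz":0.3,"rx":0,"ry":0,"rz":0,"claw":0},{"tx":0,"ty":0,"tz":0,"rx":0,"ry":0,"rz":0,"claw":-0.5},{"tx":0,"ty":0,"tz":0,"rx":0,"ry":0,"rz":0,"claw":-1},{"tx":0,"ty":0,"tz":0,"rx":0,"ry":0,"rz":0,"claw":-1},{"tx":0,"ty":0,"tz":0,"rx":0,"ry":0,"rz":0,"claw":-1},{"tx":0,"ty":0,"tz":0,"rx":0,"ry":0,"rz":0,"claw":-1}]'
python3 -c "
from h import *
s=arm.state();print(s['tool_rot'],s['contact_force'],s['moment'])"
python3 -m jog '[{"tx":-0.09,"ty":0,"tz":-1,"rx":0,"ry":0,"rz":0,"claw":-1},{"tx":-0.17,"ty":0,"tz":-2,"rx":0,"ry":0,"rz":0,"claw":-1},{"tx":-0.3,"ty":0,"tz":-3.5,"rx":0,"ry":0,"rz":0,"claw":-1},{"tx":-0.35,"ty":0,"tz":-4,"rx":0,"ry":0,"rz":0,"claw":-1},{"tx":-0.35,"ty":0,"tz":-4,"rx":0,"ry":0,"rz":0,"claw":-1},{"tx":0,"ty":0,"tz":0,"rx":0,"ry":0,"rz":0,"claw":-1}]'
python3 -c "
from h import *
s=arm.state();print(s['tool_rot'],s['contact_force'],s['moment'],s['q'])"
```

```text
t: 17.88
tcp_pos: [0.4946, 0.0423, 0.0358]
tool_rot: [180.0, 5.0, -142.8]
contact_force: [-5.2, 2.5, 6.2]
width: 0.0322
grip_force: 59.5
[ 179.95703299    4.97413116 -142.81699742] [-5.15567312  2.48573826  6.1804464 ] [0.6556943  1.00100132 0.21982102]
t: 18.62
tcp_pos: [0.4972, 0.042, 0.1853]
tool_rot: [-179.7, 5.2, -142.9]
contact_force: [0.1, 0.0, -0.8]
width: 0.0323
grip_force: 59.9
[-179.72346839    5.24028519 -142.85242542] [ 0.06324786  0.01915553 -0.82939858] [-0.06154914  0.1253589  -0.03547409] [ 56.21254978  15.93653426 -71.88573923 103.68407412  14.54898954
  66.8302481  107.55964258]
```

Bush held (32 mm, 0.8 N). Now to pin down the journal axis numerically from the start pictures, where the arm does not block it.

```bash
python3 - <<'E'
from h import *
np.set_printoptions(precision=4,suppress=True,linewidth=200)
t=cv2.imread("pics/top0.png",0).astype(int);s=cv2.imread("pics/side0.png",0).astype(int)
print("top cols 394..420, rows 236..256")
for c in[395,398,401,404,407,410,412,414,417,420]:print(c,t[236:257,c])
print("row 245 along",t[245,388:414]);print("row 247",t[247,388:414])
print("side rows, cols 292..322")
for r in[288,291,294,297,300,303,306,309,312]:print(r,s[r,292:322])
print("top pred",[proj("top",(.483-.0018*k,-.150-.03*k,.085)) for k in(0,1,2)])
print("side pred",[proj("side",(.483-.0018*k,-.150-.03*k,.085)) for k in(0,1,2)])
E
```

```text
top cols 394..420, rows 236..256
395 [134 132 130 135 135 130 135 135 108 104 136 140 146  77  66  67  72  69  67  59 136]
398 [136 129 136 131 130 138  95 108 122 122 106  80  50 149  76  68  73  69  64  62 139]
401 [130 130 131 131 132 138  85 101 116 114 106  89  69  66  69  74  71  68  70  71  52]
404 [128 134 128 137 134 140  89  96 121 115 113  90  70  72  73  70  72  71  73  73  69]
407 [ 61  61  57 137 140 144  87  99 116 119 113 100  61  73  69  73  71  72  70  70  66]
410 [ 93  95  97  97  93  78  95 110 119 123 107  96  79  54  46  42  40  42  50  33  92]
412 [ 89  88  88  82  85  68  94 111 116 120 110 101  81  56  26  37  37  38  36  34  84]
414 [137 169 167 171 181  96  86 109 117 120 112  99  83  50 100 108 101 102  95 183 186]
417 [136 170 177  64  42  51  85 113 118 119 114 101  85  57  55  55  48  51  49  57  49]
420 [107 111  61  49  56  52  91 111 115 120 115 101  87  58  47  59  54  58  54  54  53]
row 245 along [133 130 128 130 131 132 136 104  34 101 122 117 118 114 114 115 115 114 117 119  90 125 123 118 120 121]
row 247 [132 129 133 133 133 132 139 140  50  7
[... 720 characters left out ...]
]
303 [196 197 198 197 197 131 105  99  99  93 109 129 144 157 170 171 163 154 140 130 124 185 197 196 196 197 198 198 197 196]
306 [196 196 196 125  97  97  97  98  99  79  90 110 132 146 156 172 172 162 154 138 124 153 191 197 196 197 197 198 198 198]
309 [195 193 195 194 125  99  98  97  99  99  71  91 112 133 148 159 172 171 163 153 137 120 185 198 199 198 198 197 198 198]
312 [197 198 196 196 194 124  98  98  98  99  98  70  91 116 135 150 159 172 169 161 151 135 117 183 194 195 196 195 196 194]
top pred [array([396.616 , 244.8863]), array([408.5053, 245.0336]), array([420.3992, 245.181 ])]
side pred [array([301.4025, 289.1141]), array([305.8081, 303.2432]), array([310.3781, 317.8992])]
```

```bash

python3 -m jog '[{"tx":0,"ty":0,"tz":0,"rx":0.0132,"ry":0,"rz":0.151,"claw":-1},{"tx":0,"ty":0,"tz":0,"rx":0.0132,"ry":0,"rz":0.151,"claw":-1},{"tx":0,"ty":0,"tz":0,"rx":0.0132,"ry":0,"rz":0.151,"claw":-1},{"tx":0,"ty":0,"tz":0,"rx":0.0132,"ry":0,"rz":0.151,"claw":-1},{"tx":0,"ty":0,"tz":0,"rx":0.0132,"ry":0,"rz":0.151,"claw":-1},{"tx":0,"ty":0,"tz":0,"rx":0.0132,"ry":0,"rz":0.151,"claw":-1},{"tx":0,"ty":0,"tz":0,"rx":0.0132,"ry":0,"rz":0.151,"claw":-1},{"tx":0,"ty":0,"tz":0,"rx":0.0132,"ry":0,"rz":0.151,"claw":-1},{"tx":0,"ty":0,"tz":0,"rx":0.0132,"ry":0,"rz":0.151,"claw":-1},{"tx":0,"ty":0,"tz":0,"rx":0.0132,"ry":0,"rz":0.151,"claw":-1},{"tx":0,"ty":0,"tz":0,"rx":0.0132,"ry":0,"rz":0.151,"claw":-1},{"tx":0,"ty":0,"tz":0,"rx":0.0132,"ry":0,"rz":0.151,"claw":-1},{"tx":0,"ty":0,"tz":0,"rx":0.0132,"ry":0,"rz":0.151,"claw":-1},{"tx":0,"ty":0,"tz":0,"rx":0.0132,"ry":0,"rz":0.151,"claw":-1},{"tx":0,"ty":0,"tz":0,"rx":0.0132,"ry":0,"rz":0.151,"claw":-1},{"tx":0,"ty":0,"tz":0,"rx":0,"ry":0,"rz":0,"claw":-1}]'
python3 - <<'E'
from h import *
np.set_printoptions(precision=4,suppress=True)
to((.487,-.0986,.15),(180,5,87))
to((.487,-.0986,.0738),(180,5,87))
s=arm.state();print(s["q"],s["contact_force"])
E
```

```text
t: 20.62
tcp_pos: [0.4948, 0.0416, 0.1811]
tool_rot: [-180.0, 5.0, 86.9]
contact_force: [0.3, 0.1, -0.5]
width: 0.0325
grip_force: 59.8
shift cm [-13.72  -0.03   4.32]
rotvec [-0.001 -0.    -0.001]
shift cm [-13.05  -0.02  11.91]
rotvec [-0.001 -0.    -0.001]
[ 29.8837  13.959  -48.0967 100.2104  15.7201  72.8327 -25.5828] [ 0.2767  0.1342 -0.53  ]
```

```bash

python3 -m jog '[{"tx":-3.43,"ty":0,"tz":1.08,"rx":0,"ry":0,"rz":0,"claw":-1},{"tx":-3.43,"ty":0,"tz":1.08,"rx":0,"ry":0,"rz":0,"claw":-1},{"tx":-3.43,"ty":0,"tz":1.08,"rx":0,"ry":0,"rz":0,"claw":-1},{"tx":-3.43,"ty":0,"tz":1.08,"rx":0,"ry":0,"rz":0,"claw":-1},{"tx":0.22,"ty":0,"tz":2.53,"rx":0,"ry":0,"rz":0,"claw":-1},{"tx":0.22,"ty":0,"tz":2.53,"rx":0,"ry":0,"rz":0,"claw":-1},{"tx":0.22,"ty":0,"tz":2.53,"rx":0,"ry":0,"rz":0,"claw":-1},{"tx":0,"ty":0,"tz":0,"rx":0,"ry":0,"rz":0,"claw":-1}]'
python3 - <<'E'
from h import *
np.set_printoptions(precision=4,suppress=True,linewidth=220)
to((.487,-.0986,.0738),(180,5,87))
s=arm.state();print(s["contact_force"])
im=arm.camera("side");t=arm.camera("top");cv2.imwrite("pics/side2.png",im);cv2.imwrite("pics/top2.png",t)
print(proj("side",(.4843,-.147,.085)),proj("side",(.487,-.102,.085)),proj("side",(.4855,-.132,.085)),proj("top",(.4855,-.132,.085)))
g=cv2.cvtColor(im,cv2.COLOR_BGR2GRAY).astype(int)
for r in range(264,292,2):print(r,g[r,284:316])
E
```

```text
t: 21.62
tcp_pos: [0.4856, -0.0985, 0.0725]
tool_rot: [-179.8, 4.9, 87.1]
contact_force: [-0.5, -0.6, -1.5]
width: 0.0325
grip_force: 59.8
shift cm [-0.01  0.14 -0.13]
rotvec [-0.004 -0.001  0.001]
[-0.548  -0.6084 -1.4939]
[301.5019 287.535 ] [295.1925 267.3505] [299.5025 280.6362] [389.4375 244.2381]
264 [ 10  13  18  39  44  45  45  46  45  46  46  46  46  43  44  42  42  38  23  12  55  62  42  20  15 122 201 212 212 213 213 213]
266 [ 14  14  16  38  43  44  45  46  45  43  46  45  44  44  42  43  41  42  37  17  45  62  52  22  14  93 109 115 162 205 212 213]
268 [ 29  57  46  28  41  43  46  45  45  46  46  45  43  44  44  43  43  40  76  44  42  68  78 104 108 110 110 111 109 197 213 214]
270 [ 42  60  62  29  39  44  44  46  46  46  45  45  47  45  45  44  83  94  88  78  63  82  85 104 109 110 109 110 110 109 198 213]
272 [ 27  58  62  39  36  42  45  44  45  45  46  45  46 100 108 108 105 100  92  85  70 100 110 109 108 109 109 109 110 110 109 199]
274 [ 49  57  62  46  33  40  43  43  45  46  73 101 109  81  69  43  34  44  41  41  36  48 101 110 110 108 109 110 109 110 1
[... 379 characters left out ...]
7 197 213 214 214 213 214 215]
282 [110 110 109 109 110 112  84  64  65  61  49  44  41  44  44  45  45  46  73  61  49  99 168 181 209 216 216 215 214 214 214 213]
284 [112 110 109 110 110 110 111  75  53  45  47  47  48  79  85  71  63 101 115 166 178 179 181 181 180 182 182 182 181 181 180 182]
286 [109 111 111 110 110 110 108 108 107 101  77  70  70  73  72  72  77 167 182 180 178 180 180 181 182 181 181 181 182 181 181 179]
288 [110 110 110 109 110 109 109 110 108  82  75  73  72  72  73  74  84 121 130 136 141 122 143 175 181 179 182 181 180 181 180 179]
290 [109 109 110 110 110 108 108  82  73  74  72  73  74  73  75  99 127 137 144 149 148 133 117 171 181 181 180 180 180 181 179 178]
```

```bash
python3 - <<'E'
from h import *
s=cv2.imread("pics/side2.png");t=cv2.imread("pics/top2.png")
a=cv2.resize(s[250:320,270:340],(600,600),interpolation=cv2.INTER_CUBIC)
b=cv2.resize(t[225:265,370:430],(200,133))
b=cv2.resize(t[228:262,375:420],(200,151),interpolation=cv2.INTER_CUBIC)
o=np.full((600,800,3),0,np.uint8);o[:,:600]=a;o[:151,600:]=b
cv2.imwrite("pics/z4.png",cv2.convertScaleAbs(o,alpha=1.3,beta=15))
E
```

```text
(no output)
```

View pics/z4.png

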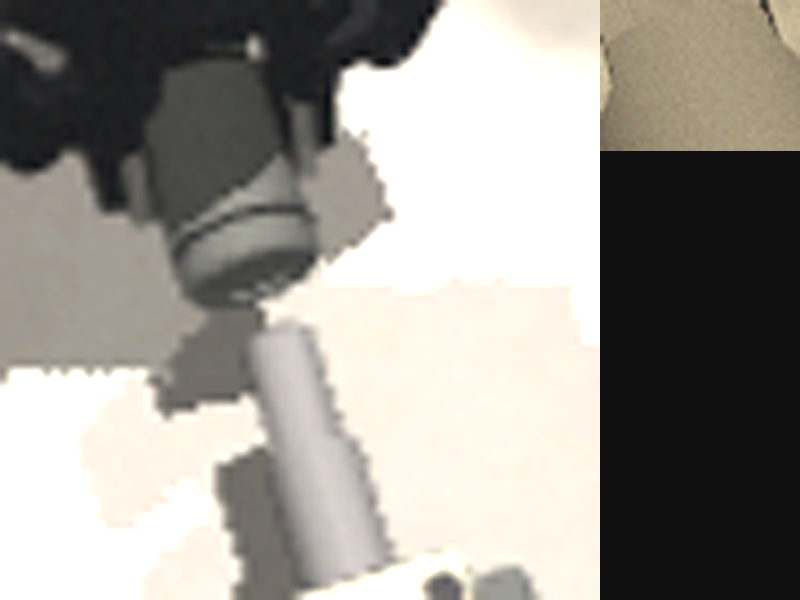

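The bush end face is at crop (255,280), side px about (300,283). The journal tip is just beyond at (283,330). The bush axis passes about 1.3 mm to the robot side of the journal axis, matching the 1.4 mm shortfall in x. Correct it and advance in small steps, watching the force.

```bash

python3 -m jog '[{"tx":0,"ty":0.17,"tz":-0.14,"rx":0,"ry":0,"rz":0,"claw":-1},{"tx":-0.5,"ty":0,"tz":0.04,"rx":0,"ry":0,"rz":0,"claw":-1},{"tx":-0.5,"ty":0,"tz":0.04,"rx":0,"ry":0,"rz":0,"claw":-1},{"tx":0,"ty":0,"tz":0,"rx":0,"ry":0,"rz":0,"claw":-1}]'
python3 -m jog '[{"tx":-0.4,"ty":0,"tz":0.035,"rx":0,"ry":0,"rz":0,"claw":-1},{"tx":0,"ty":0,"tz":0,"rx":0,"ry":0,"rz":0,"claw":-1}]'
python3 -m jog '[{"tx":-0.4,"ty":0,"tz":0.035,"rx":0,"ry":0,"rz":0,"claw":-1},{"tx":0,"ty":0,"tz":0,"rx":0,"ry":0,"rz":0,"claw":-1}]'
```

```text
t: 22.22
tcp_pos: [0.4884, -0.1095, 0.0756]
tool_rot: [-180.0, 5.0, 86.8]
contact_force: [0.2, 0.7, -1.0]
width: 0.032
grip_force: 59.8
t: 22.48
tcp_pos: [0.4882, -0.113, 0.0755]
tool_rot: [-180.0, 5.0, 86.8]
contact_force: [0.5, 0.2, -2.1]
width: 0.0321
grip_force: 59.8
t: 22.72
tcp_pos: [0.4877, -0.1158, 0.0752]
tool_rot: [-179.9, 4.9, 86.9]
contact_force: [-1.0, 3.7, -1.2]
width: 0.0326
grip_force: 59.8
```

```bash

python3 -m jog '[{"tx":0.3,"ty":-0.16,"tz":0.1,"rx":0,"ry":0,"rz":0,"claw":-1},{"tx":0,"ty":0,"tz":0,"rx":0,"ry":0,"rz":0,"claw":-1},{"tx":0,"ty":0,"tz":0,"rx":0,"ry":0,"rz":0,"claw":-1}]'
python3 -m jog '[{"tx":-0.3,"ty":0,"tz":0.025,"rx":0,"ry":0,"rz":0,"claw":-1},{"tx":-0.2,"ty":0,"tz":0.017,"rx":0,"ry":0,"rz":0,"claw":-1},{"tx":0,"ty":0,"tz":0,"rx":0,"ry":0,"rz":0,"claw":-1}]'
python3 -m jog '[{"tx":-0.2,"ty":0,"tz":0.017,"rx":0,"ry":0,"rz":0,"claw":-1},{"tx":0,"ty":0,"tz":0,"rx":0,"ry":0,"rz":0,"claw":-1}]'
python3 -m jog '[{"tx":-0.2,"ty":0,"tz":0.017,"rx":0,"ry":0,"rz":0,"claw":-1},{"tx":0,"ty":0,"tz":0,"rx":0,"ry":0,"rz":0,"claw":-1}]'
python3 -c "
from h import *
s=arm.state();print(s['contact_force'],s['moment'])"
```

```text
t: 23.1
tcp_pos: [0.4867, -0.114, 0.0744]
tool_rot: [180.0, 5.0, 86.9]
contact_force: [-0.4, 0.4, -0.6]
width: 0.0323
grip_force: 59.9
t: 23.48
tcp_pos: [0.4864, -0.1185, 0.0743]
tool_rot: [180.0, 5.0, 86.9]
contact_force: [-0.4, 1.6, -1.0]
width: 0.0326
grip_force: 60.0
t: 23.72
tcp_pos: [0.4864, -0.1185, 0.0743]
tool_rot: [-180.0, 4.9, 87.0]
contact_force: [-0.7, 8.3, 1.8]
width: 0.0323
grip_force: 60.2
t: 23.98
tcp_pos: [0.4863, -0.1186, 0.0743]
tool_rot: [-180.0, 4.8, 87.1]
contact_force: [-1.3, 13.4, 1.5]
width: 0.0324
grip_force: 60.3
[-1.33368289 13.41612895  1.54941332] [ 2.8855546   0.35722579 -0.1941641 ]
```

Blocked at 5 mm past the estimated tip, which suggests the recess end. Checking whether the journal is captured by nudging sideways.

```bash

python3 -m jog '[{"tx":0.25,"ty":0.25,"tz":-0.02,"rx":0,"ry":0,"rz":0,"claw":-1},{"tx":0,"ty":0.25,"tz":0,"rx":0,"ry":0,"rz":0,"claw":-1},{"tx":0,"ty":0,"tz":0,"rx":0,"ry":0,"rz":0,"claw":-1}]'
python3 -m jog '[{"tx":0,"ty":-0.5,"tz":0,"rx":0,"ry":0,"rz":0,"claw":-1},{"tx":0,"ty":-0.5,"tz":0,"rx":0,"ry":0,"rz":0,"claw":-1},{"tx":0,"ty":0,"tz":0,"rx":0,"ry":0,"rz":0,"claw":-1}]'
python3 -m jog '[{"tx":0,"ty":0.5,"tz":-0.4,"rx":0,"ry":0,"rz":0,"claw":-1},{"tx":0,"ty":0,"tz":0,"rx":0,"ry":0,"rz":0,"claw":-1}]'
python3 -m jog '[{"tx":0,"ty":0,"tz":0.4,"rx":0,"ry":0,"rz":0,"claw":-1},{"tx":0,"ty":0,"tz":0.4,"rx":0,"ry":0,"rz":0,"claw":-1},{"tx":0,"ty":0,"tz":0,"rx":0,"ry":0,"rz":0,"claw":-1}]'
```

```text
t: 24.35
tcp_pos: [0.4874, -0.1187, 0.0731]
tool_rot: [-179.5, 4.9, 86.9]
contact_force: [-15.2, 8.5, 9.0]
width: 0.0326
grip_force: 61.1
t: 24.72
tcp_pos: [0.483, -0.1184, 0.0748]
tool_rot: [179.8, 4.9, 87.0]
contact_force: [5.7, 4.6, -3.5]
width: 0.0323
grip_force: 60.2
t: 24.98
tcp_pos: [0.4848, -0.1185, 0.077]
tool_rot: [-179.8, 4.9, 86.9]
contact_force: [-1.2, 5.2, -6.2]
width: 0.0321
grip_force: 61.2
t: 25.35
tcp_pos: [0.4865, -0.1186, 0.071]
tool_rot: [-180.0, 4.9, 87.0]
contact_force: [-4.4, 9.3, 8.3]
width: 0.0325
grip_force: 63.1
```

The journal is captured, with free play of about 3–5 mm each way, so this end is the shallow recess and the other end (tool +x) carries the bore. Withdraw, lift and turn the bush half round.

```bash

python3 -m jog '[{"tx":0.2,"ty":-0.05,"tz":-0.3,"rx":0,"ry":0,"rz":0,"claw":-1},{"tx":1,"ty":0,"tz":-0.09,"rx":0,"ry":0,"rz":0,"claw":-1},{"tx":2,"ty":0,"tz":-0.17,"rx":0,"ry":0,"rz":0,"claw":-1},{"tx":-0.26,"ty":0,"tz":-3,"rx":0,"ry":0,"rz":0,"claw":-1},{"tx":-0.26,"ty":0,"tz":-3,"rx":0,"ry":0,"rz":0,"claw":-1},{"tx":-0.26,"ty":0,"tz":-3,"rx":0,"ry":0,"rz":0,"claw":-1},{"tx":0,"ty":0,"tz":0,"rx":0,"ry":0,"rz":0,"claw":-1}]'
python3 -c "
from h import *
s=arm.state();print(s['q'],s['contact_force'])"
```

```text
t: 26.22
tcp_pos: [0.489, -0.088, 0.1656]
tool_rot: [179.8, 5.1, 86.8]
contact_force: [0.1, -0.1, -1.1]
width: 0.0319
grip_force: 62.0
[ 41.72861828  12.57250809 -43.87340511 102.8872097   14.77084145
  68.81240706 -10.07259774] [ 0.10449906 -0.12058207 -1.06801433]
```

```bash

python3 -m jog '[{"tx":0,"ty":0,"tz":0,"rx":-0.0144,"ry":0,"rz":-0.165,"claw":-1},{"tx":0,"ty":0,"tz":0,"rx":-0.0144,"ry":0,"rz":-0.165,"claw":-1},{"tx":0,"ty":0,"tz":0,"rx":-0.0144,"ry":0,"rz":-0.165,"claw":-1},{"tx":0,"ty":0,"tz":0,"rx":-0.0144,"ry":0,"rz":-0.165,"claw":-1},{"tx":0,"ty":0,"tz":0,"rx":-0.0144,"ry":0,"rz":-0.165,"claw":-1},{"tx":0,"ty":0,"tz":0,"rx":-0.0144,"ry":0,"rz":-0.165,"claw":-1},{"tx":0,"ty":0,"tz":0,"rx":-0.0144,"ry":0,"rz":-0.165,"claw":-1},{"tx":0,"ty":0,"tz":0,"rx":-0.0144,"ry":0,"rz":-0.165,"claw":-1},{"tx":0,"ty":0,"tz":0,"rx":-0.0144,"ry":0,"rz":-0.165,"claw":-1},{"tx":0,"ty":0,"tz":0,"rx":-0.0144,"ry":0,"rz":-0.165,"claw":-1},{"tx":0,"ty":0,"tz":0,"rx":0,"ry":0,"rz":0,"claw":-1}]'
python3 -c "
from h import *
s=arm.state();print(s['q'],s['contact_force'])"
```

```text
t: 27.6
tcp_pos: [0.4868, -0.0884, 0.1624]
tool_rot: [180.0, 4.9, -178.3]
contact_force: [-0.5, -0.0, -1.1]
width: 0.0327
grip_force: 61.9
[ 59.03101987  11.29498442 -56.94578744 106.52807673  10.16669112
  62.68225789  90.34250762] [-0.5237304  -0.04551632 -1.10237433]
```

```bash

python3 -m jog '[{"tx":0,"ty":0,"tz":0,"rx":-0.0144,"ry":0,"rz":-0.165,"claw":-1},{"tx":0,"ty":0,"tz":0,"rx":-0.0144,"ry":0,"rz":-0.165,"claw":-1},{"tx":0,"ty":0,"tz":0,"rx":-0.0144,"ry":0,"rz":-0.165,"claw":-1},{"tx":0,"ty":0,"tz":0,"rx":-0.0144,"ry":0,"rz":-0.165,"claw":-1},{"tx":0,"ty":0,"tz":0,"rx":-0.0144,"ry":0,"rz":-0.165,"claw":-1},{"tx":0,"ty":0,"tz":0,"rx":-0.0144,"ry":0,"rz":-0.165,"claw":-1},{"tx":0,"ty":0,"tz":0,"rx":-0.0144,"ry":0,"rz":-0.165,"claw":-1},{"tx":0,"ty":0,"tz":0,"rx":-0.0144,"ry":0,"rz":-0.165,"claw":-1},{"tx":0,"ty":0,"tz":0,"rx":-0.0144,"ry":0,"rz":-0.165,"claw":-1},{"tx":0,"ty":0,"tz":0,"rx":0,"ry":0,"rz":0,"claw":-1}]'
python3 - <<'E'
from h import *
np.set_printoptions(precision=4,suppress=True)
s=arm.state();print(s['q'],s['contact_force']);to((.4859,-.1054,.0742),(180,5,267))
E
```

```text
t: 28.85
tcp_pos: [0.4874, -0.0878, 0.1628]
tool_rot: [179.9, 5.0, -93.1]
contact_force: [0.0, 0.5, -0.6]
width: 0.0326
grip_force: 61.9
[ 68.064   24.1192 -71.4667 101.354   18.8217  71.1573 169.0181] [ 0.041   0.5016 -0.608 ]
shift cm [2.53 0.05 8.67]
rotvec [ 0.001  0.001 -0.001]
```

The half turn is reached (q7 at 169°, null space helped). Lower in front of the journal.

```bash

python3 -m jog '[{"tx":0.63,"ty":0.01,"tz":2.2,"rx":0,"ry":0,"rz":0,"claw":-1},{"tx":0.63,"ty":0.01,"tz":2.2,"rx":0,"ry":0,"rz":0,"claw":-1},{"tx":0.63,"ty":0.01,"tz":2.2,"rx":0,"ry":0,"rz":0,"claw":-1},{"tx":0.63,"ty":0.01,"tz":2.1,"rx":0,"ry":0,"rz":0,"claw":-1},{"tx":0,"ty":0,"tz":0,"rx":0,"ry":0,"rz":0,"claw":-1},{"tx":0,"ty":0,"tz":0,"rx":0,"ry":0,"rz":0,"claw":-1}]'
python3 - <<'E'
from h import *
np.set_printoptions(precision=4,suppress=True)
s=arm.state();print(s['q'],s['contact_force']);to((.4859,-.1054,.0742),(180,5,267))
E
```

```text
t: 29.6
tcp_pos: [0.4867, -0.1053, 0.0752]
tool_rot: [-180.0, 5.0, -92.9]
contact_force: [0.2, -0.4, -1.1]
width: 0.0324
grip_force: 61.9
[ 64.4591  30.2387 -65.5381 106.5991  25.3966  62.2053 166.9079] [ 0.2054 -0.3793 -1.0843]
shift cm [0.03 0.08 0.1 ]
rotvec [-0.    -0.     0.002]
```

```bash

python3 -m jog '[{"tx":0.5,"ty":0.08,"tz":0.06,"rx":0,"ry":0,"rz":0,"claw":-1},{"tx":0.5,"ty":0,"tz":-0.04,"rx":0,"ry":0,"rz":0,"claw":-1},{"tx":0.4,"ty":0,"tz":-0.035,"rx":0,"ry":0,"rz":0,"claw":-1},{"tx":0,"ty":0,"tz":0,"rx":0,"ry":0,"rz":0,"claw":-1}]'
python3 -m jog '[{"tx":0.3,"ty":0,"tz":-0.026,"rx":0,"ry":0,"rz":0,"claw":-1},{"tx":0.3,"ty":0,"tz":-0.026,"rx":0,"ry":0,"rz":0,"claw":-1},{"tx":0,"ty":0,"tz":0,"rx":0,"ry":0,"rz":0,"claw":-1}]'
python3 -m jog '[{"tx":0.3,"ty":0,"tz":-0.026,"rx":0,"ry":0,"rz":0,"claw":-1},{"tx":0,"ty":0,"tz":0,"rx":0,"ry":0,"rz":0,"claw":-1}]'
python3 -m jog '[{"tx":0.3,"ty":0,"tz":-0.026,"rx":0,"ry":0,"rz":0,"claw":-1},{"tx":0,"ty":0,"tz":0,"rx":0,"ry":0,"rz":0,"claw":-1}]'
```

```text
t: 30.1
tcp_pos: [0.4848, -0.1202, 0.0735]
tool_rot: [180.0, 5.0, -92.9]
contact_force: [0.0, 0.2, -0.8]
width: 0.0323
grip_force: 61.9
t: 30.48
tcp_pos: [0.4844, -0.1259, 0.0734]
tool_rot: [180.0, 5.0, -92.8]
contact_force: [-0.8, -0.5, -0.6]
width: 0.0324
grip_force: 61.9
t: 30.72
tcp_pos: [0.4843, -0.1288, 0.0735]
tool_rot: [180.0, 5.0, -92.8]
contact_force: [0.7, 0.2, -1.9]
width: 0.0318
grip_force: 61.9
t: 30.98
tcp_pos: [0.4841, -0.1319, 0.0735]
tool_rot: [180.0, 5.0, -92.8]
contact_force: [0.0, 0.4, -1.2]
width: 0.0324
grip_force: 61.9
```

Already 11 mm on with no resistance, so this is the bore. Pushing home.

```bash

python3 -m jog '[{"tx":0.5,"ty":0,"tz":-0.043,"rx":0,"ry":0,"rz":0,"claw":-1},{"tx":0.5,"ty":0,"tz":-0.043,"rx":0,"ry":0,"rz":0,"claw":-1},{"tx":0.4,"ty":0,"tz":-0.035,"rx":0,"ry":0,"rz":0,"claw":-1},{"tx":0,"ty":0,"tz":0,"rx":0,"ry":0,"rz":0,"claw":-1}]'
python3 -m jog '[{"tx":0.3,"ty":0,"tz":-0.026,"rx":0,"ry":0,"rz":0,"claw":-1},{"tx":0.2,"ty":0,"tz":-0.017,"rx":0,"ry":0,"rz":0,"claw":-1},{"tx":0,"ty":0,"tz":0,"rx":0,"ry":0,"rz":0,"claw":-1}]'
python3 -m jog '[{"tx":0.2,"ty":0,"tz":-0.017,"rx":0,"ry":0,"rz":0,"claw":-1},{"tx":0,"ty":0,"tz":0,"rx":0,"ry":0,"rz":0,"claw":-1}]'
```

```text
t: 31.48
tcp_pos: [0.4834, -0.1461, 0.0734]
tool_rot: [180.0, 5.0, -92.9]
contact_force: [0.2, -0.3, -1.5]
width: 0.0324
grip_force: 61.9
t: 31.85
tcp_pos: [0.4832, -0.1505, 0.0735]
tool_rot: [180.0, 5.0, -92.8]
contact_force: [0.1, 1.0, -1.1]
width: 0.0323
grip_force: 61.9
t: 32.1
tcp_pos: [0.4832, -0.1506, 0.0735]
tool_rot: [180.0, 5.1, -92.7]
contact_force: [0.3, 6.3, -1.4]
width: 0.0326
grip_force: 61.8
```

Shoulder reached at y = -0.1505 (predicted -0.1504). Firm push and hold, then pull off and lift.

```bash

python3 -m jog '[{"tx":0.2,"ty":0,"tz":-0.017,"rx":0,"ry":0,"rz":0,"claw":-1},{"tx":0,"ty":0,"tz":0,"rx":0,"ry":0,"rz":0,"claw":-1},{"tx":0,"ty":0,"tz":0,"rx":0,"ry":0,"rz":0,"claw":-1}]'
python3 -m jog '[{"tx":-0.5,"ty":0,"tz":0.043,"rx":0,"ry":0,"rz":0,"claw":-1},{"tx":-0.8,"ty":0,"tz":0.07,"rx":0,"ry":0,"rz":0,"claw":-1},{"tx":-1.2,"ty":0,"tz":0.104,"rx":0,"ry":0,"rz":0,"claw":-1},{"tx":-1.5,"ty":0,"tz":0.13,"rx":0,"ry":0,"rz":0,"claw":-1},{"tx":-1.5,"ty":0,"tz":0.13,"rx":0,"ry":0,"rz":0,"claw":-1},{"tx":-0.5,"ty":0,"tz":0.043,"rx":0,"ry":0,"rz":0,"claw":-1},{"tx":-0.35,"ty":0,"tz":-4,"rx":0,"ry":0,"rz":0,"claw":-1},{"tx":-0.35,"ty":0,"tz":-4,"rx":0,"ry":0,"rz":0,"claw":-1},{"tx":-0.35,"ty":0,"tz":-4,"rx":0,"ry":0,"rz":0,"claw":-1},{"tx":-0.35,"ty":0,"tz":-4,"rx":0,"ry":0,"rz":0,"claw":-1},{"tx":0,"ty":0,"tz":0,"rx":0,"ry":0,"rz":0,"claw":-1}]'
python3 - <<'E'
from h import *
np.set_printoptions(precision=4,suppress=True)
s=arm.state();print(s['q'],s['contact_force'])
E
```

```text
t: 32.48
tcp_pos: [0.4832, -0.1507, 0.0735]
tool_rot: [180.0, 5.2, -92.6]
contact_force: [1.1, 11.7, -1.9]
width: 0.0323
grip_force: 61.7
t: 33.85
tcp_pos: [0.4876, -0.0943, 0.2367]
tool_rot: [-179.7, 4.9, -92.8]
contact_force: [0.6, -0.7, -0.7]
width: 0.0323
grip_force: 62.0
[ 74.0914  23.4685 -79.74    95.0211  18.5202  80.14   169.4698] [ 0.5756 -0.7268 -0.7188]
```

Home fit confirmed (11.7 N against the shoulder) and pulled off. The bored end is tool +x. Turning it radially outward (yaw ≈ -10°, going clockwise within the joint range) before pitching it up.

```bash

python3 -m jog '[{"tx":0,"ty":0,"tz":0,"rx":0.0143,"ry":0,"rz":0.164,"claw":-1},{"tx":0,"ty":0,"tz":0,"rx":0.0143,"ry":0,"rz":0.164,"claw":-1},{"tx":0,"ty":0,"tz":0,"rx":0.0143,"ry":0,"rz":0.164,"claw":-1},{"tx":0,"ty":0,"tz":0,"rx":0.0143,"ry":0,"rz":0.164,"claw":-1},{"tx":0,"ty":0,"tz":0,"rx":0.0143,"ry":0,"rz":0.164,"claw":-1},{"tx":0,"ty":0,"tz":0,"rx":0.0143,"ry":0,"rz":0.164,"claw":-1},{"tx":0,"ty":0,"tz":0,"rx":0.0143,"ry":0,"rz":0.164,"claw":-1},{"tx":0,"ty":0,"tz":0,"rx":0.0143,"ry":0,"rz":0.164,"claw":-1},{"tx":0,"ty":0,"tz":0,"rx":0.0143,"ry":0,"rz":0.164,"claw":-1},{"tx":0,"ty":0,"tz":0,"rx":0.0143,"ry":0,"rz":0.164,"claw":-1},{"tx":0,"ty":0,"tz":0,"rx":0.0143,"ry":0,"rz":0.164,"claw":-1},{"tx":0,"ty":0,"tz":0,"rx":0.0143,"ry":0,"rz":0.164,"claw":-1},{"tx":0,"ty":0,"tz":0,"rx":0.0143,"ry":0,"rz":0.164,"claw":-1},{"tx":0,"ty":0,"tz":0,"rx":0.0143,"ry":0,"rz":0.164,"claw":-1},{"tx":0,"ty":0,"tz":0,"rx":0.0143,"ry":0,"rz":0.164,"claw":-1},{"tx":0,"ty":0,"tz":0,"rx":0.0143,"ry":0,"rz":0.164,"claw":-1},{"tx":0,"ty":0,"tz":0,"rx":0.0143,"ry":0,"rz":0.164,"claw":-1},{"tx":0,"ty":0,"tz":0,"rx":0.0143,"ry":0,"rz":0.164,"claw":-1},{"tx":0,"ty":0,"tz":0,"rx":0.0143,"ry":0,"rz":0.164,"claw":-1}]'
python3 -m jog '[{"tx":0,"ty":0,"tz":0,"rx":0.0143,"ry":0,"rz":0.164,"claw":-1},{"tx":0,"ty":0,"tz":0,"rx":0.0143,"ry":0,"rz":0.164,"claw":-1},{"tx":0,"ty":0,"tz":0,"rx":0.0143,"ry":0,"rz":0.164,"claw":-1},{"tx":0,"ty":0,"tz":0,"rx":0.0143,"ry":0,"rz":0.164,"claw":-1},{"tx":0,"ty":0,"tz":0,"rx":0.0143,"ry":0,"rz":0.164,"claw":-1},{"tx":0,"ty":0,"tz":0,"rx":0.0143,"ry":0,"rz":0.164,"claw":-1},{"tx":0,"ty":0,"tz":0,"rx":0.0143,"ry":0,"rz":0.164,"claw":-1},{"tx":0,"ty":0,"tz":0,"rx":0.0143,"ry":0,"rz":0.164,"claw":-1},{"tx":0,"ty":0,"tz":0,"rx":0.0143,"ry":0,"rz":0.164,"claw":-1},{"tx":0,"ty":0,"tz":0,"rx":0.0143,"ry":0,"rz":0.164,"claw":-1},{"tx":0,"ty":0,"tz":0,"rx":0,"ry":0,"rz":0,"claw":-1}]'
python3 - <<'E'
from h import *
np.set_printoptions(precision=4,suppress=True)
s=arm.state();print(s['q'],s['contact_force'])
E
```

```text
t: 36.22
tcp_pos: [0.4854, -0.0945, 0.2329]
tool_rot: [-179.9, 5.0, 87.7]
contact_force: [0.1, 0.4, -1.4]
width: 0.0324
grip_force: 61.9
t: 37.6
tcp_pos: [0.4855, -0.0948, 0.233]
tool_rot: [180.0, 5.1, -6.3]
contact_force: [-0.4, -0.8, -1.0]
width: 0.0325
grip_force: 61.9
[ 41.5347  13.5051 -40.2788  92.52     8.3627  82.3001 -96.1812] [-0.3771 -0.7515 -0.9597]
```

```bash

python3 -m jog '[{"tx":0,"ty":0,"tz":-2,"rx":0,"ry":0.15,"rz":0,"claw":-1},{"tx":0,"ty":0,"tz":-2,"rx":0,"ry":0.15,"rz":0,"claw":-1},{"tx":0,"ty":0,"tz":0,"rx":0,"ry":0.15,"rz":0,"claw":-1},{"tx":0,"ty":0,"tz":0,"rx":0,"ry":0.15,"rz":0,"claw":-1},{"tx":0,"ty":0,"tz":0,"rx":0,"ry":0.15,"rz":0,"claw":-1},{"tx":0,"ty":0,"tz":0,"rx":0,"ry":0,"rz":0,"claw":-1}]'
python3 - <<'E'
from h import *
np.set_printoptions(precision=4,suppress=True)
s=arm.state();R=Ro.from_euler("xyz",s["tool_rot"],degrees=True);print(s['q'],R.apply([.996,0,-.087]))
E
```

```text
t: 38.35
tcp_pos: [0.4981, -0.0991, 0.2692]
tool_rot: [179.0, -27.9, -5.8]
contact_force: [0.2, -0.3, -1.1]
width: 0.0321
grip_force: 61.9
[ 26.9345 -13.6339 -16.0217 116.7822  -6.5702  48.5579 -82.4521] [ 0.8355 -0.0827  0.5429]
```

```bash
python3 - <<'E'
from h import *
to((.60,.02,.36),(180,-80,3))
E
```

```text
shift cm [ 12.15 -12.8   -4.06]
rotvec [ 0.144  0.908 -0.085]
```

```bash

python3 -m jog '[{"tx":3.04,"ty":-3.2,"tz":-1.01,"rx":0,"ry":0,"rz":0,"claw":-1},{"tx":3.04,"ty":-3.2,"tz":-1.01,"rx":0,"ry":0,"rz":0,"claw":-1},{"tx":3.04,"ty":-3.2,"tz":-1.01,"rx":0,"ry":0,"rz":0,"claw":-1},{"tx":3.04,"ty":-3.2,"tz":-1.01,"rx":0,"ry":0,"rz":0,"claw":-1},{"tx":0,"ty":0,"tz":0,"rx":0.02,"ry":0.13,"rz":-0.012,"claw":-1},{"tx":0,"ty":0,"tz":0,"rx":0.02,"ry":0.13,"rz":-0.012,"claw":-1},{"tx":0,"ty":0,"tz":0,"rx":0.02,"ry":0.13,"rz":-0.012,"claw":-1},{"tx":0,"ty":0,"tz":0,"rx":0.02,"ry":0.13,"rz":-0.012,"claw":-1},{"tx":0,"ty":0,"tz":0,"rx":0.02,"ry":0.13,"rz":-0.012,"claw":-1},{"tx":0,"ty":0,"tz":0,"rx":0.02,"ry":0.13,"rz":-0.012,"claw":-1},{"tx":0,"ty":0,"tz":0,"rx":0.02,"ry":0.13,"rz":-0.012,"claw":-1},{"tx":0,"ty":0,"tz":0,"rx":0,"ry":0,"rz":0,"claw":-1}]'
python3 - <<'E'
from h import *
np.set_printoptions(precision=4,suppress=True)
s=arm.state();R=Ro.from_euler("xyz",s["tool_rot"],degrees=True);b=R.apply([.996,0,-.087]);print(s['q'],b,np.degrees(np.arccos(b[2])))
to((.60,.02,.36),(180,-80,3))
E
```

```text
t: 39.85
tcp_pos: [0.6467, -0.0076, 0.3853]
tool_rot: [177.3, -67.1, -0.5]
contact_force: [-1.0, -0.4, -1.5]
width: 0.0322
grip_force: 62.0
[  18.1449  -14.4451  -21.8314  125.1106   65.2233    4.2052 -161.4482] [0.3077 0.0016 0.9513] 17.95902359472627
shift cm [-4.16 -2.56 -3.46]
rotvec [ 0.105  0.226 -0.012]
```

The bored end is 18° off vertical (limit 28°) and 0.38 m up. Joint 2 is very near its limit, so ease outward slightly for margin and check the scene state.

```bash

python3 -m jog '[{"tx":0.6,"ty":-0.5,"tz":1.4,"rx":0,"ry":0,"rz":0,"claw":-1},{"tx":0,"ty":0,"tz":0,"rx":0,"ry":0,"rz":0,"claw":-1},{"tx":0,"ty":0,"tz":0,"rx":0,"ry":0,"rz":0,"claw":-1},{"tx":0,"ty":0,"tz":0,"rx":0,"ry":0,"rz":0,"claw":-1}]'
python3 - <<'E'
from h import *
np.set_printoptions(precision=4,suppress=True)
s=arm.state();R=Ro.from_euler("xyz",s["tool_rot"],degrees=True);b=R.apply([.996,0,-.087]);print(s['q'],s['qd'],b,np.degrees(np.arccos(b[2])))
im=arm.camera("side");a=cv2.imread("pics/side0.png")
g=np.abs(im.astype(int)-a).sum(2)
for n,(u,v) in{"b_dark":(369,230),"b_100":(207,163)}.items():print(n,np.median(g[v-18:v+18,u-12:u+12]))
E
```

```text
t: 40.35
tcp_pos: [0.6615, -0.001, 0.3852]
tool_rot: [177.9, -67.1, -0.8]
contact_force: [-1.1, 0.0, -1.5]
width: 0.0323
grip_force: 61.9
[  24.7251  -12.5501  -28.4108  123.28     70.0686    3.5755 -167.0404] [-0.1171 -0.0591 -0.0989 -0.1322  1.0297 -0.2589 -0.9943] [ 0.3072 -0.0013  0.9514] 17.93375380970244
b_dark 18.0
b_100 22.0
```

```bash
python3 -c "
from bench import arm
print(arm.job_done()); s=arm.state(); print(s['t'],s['width'],s['grip_force'])"
```

```text
the job is handed in; nothing more can be done
None
the job is handed in; nothing more can be done
```

I opened both clamps to their stops, found the bored end, pushed it home against the shoulder and pulled it off, and handed the job in at about 40 s with the bush gripped bore-up, an estimated 18° off vertical and about 0.39 m above the bench; no verdict came back.

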